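# Pack a sample jar in the field carrying case and snap the lid hooks

### The arm

A 7-joint arm with a two-finger parallel gripper is mounted at the origin on the work surface. World frame = base frame: x ahead of the robot, y to its left, z up, the work surface at z = 0. Lengths are in m, angles in rad, forces in N, time in s.
With the tool pointing down it reaches from about 0.4 to 0.85 m from the base axis. Payload 4.5 kg.
Tool frame: the origin (TCP) lies midway between the tips of the shut fingers; the grasp point (between the pads) lies 19 mm behind it; z points along the fingers, y is the line along which they close (so a half turn about z gives the same grasp; the last joint's range is limited). The gripper opens to 88 mm and grips with 3 to 60 N. Pads are 18 mm wide; open, the fingers measure 123 mm over their backs; the gripper's body (75 mm by 187 mm) begins 45 mm behind the grasp point.
Start: joints at [1.25, 0.689, -0.195, 1.565, 0.157, 0.902, -0.215], TCP at [0.217, -0.586, 0.206] pointing down, gripper open.
Joint ranges: [-3.01, 3.01], [-0.46, 2.08], [-1.47, 1.51], [0.13, 2.56], [-1, 4.14], [0.04, 2.09], [-2.66, 2.66]. Speed limits (rad/s): [2.57, 2.57, 3.14, 3.14, 3.14, 3.14, 3.14].

### API

Orientations are given as a unit quaternion [x, y, z, w].
In Python, from plant import get_state, viewer, workorder gives the robot as it stands. The module is installed in compiled form; this text tells all that it offers.
- The arm moves only by the tool step_arm, never from a script. Its argument "motion" is a list of rows, each an object of numbers: "wx", "wy", "wz": the turn, a rotation vector about the tool's x, y, z each as a share of 180 degrees, from -1 to 1; "dx", "dy", "dz": the shift along the tool's x, y, z each as a share of 8 cm, from -1 to 1; "claw": the finger opening in mm, from 0 to 88.1. A call has 1 to 8 rows; each row is the pose to reach, as a shift and turn from the pose commanded when the call began, along the tool's axes at that moment, turning the shorter way round; what a row does not reach only later rows make up. A row lasts 1/10 s, in which the tool goes at most 50 mm and 8.59 degrees, less where a joint would pass 70% of its speed; a pose out of reach is approached as far as the arm can. A call with a number of a shift or a turn outside -1 to 1 is refused whole. A call with a gripper value outside its range is refused whole. The fingers move at their own pace and stop on an object; "force" is the grip in N (left out, the last holds). Time passes only in rows, so rows that repeat a pose let the fingers close. It gives the time, the measured TCP pose, the force, the opening and the grip force at its end, in the units of the state.
- get_state(): the state, without advancing time (a new reading comes with each control period).
- viewer.snapshot(name): name is "scene" or "top"; returns (picture, depth): 400x640x3 uint8, red, green, blue; 400x640 float32, m along the optical axis (not along the pixel's ray), 0 where there is no reading.
- viewer.calibration(name): a dict with "vfov" (degrees; the focal length in pixels is half the picture's height over the tangent of half this angle, whatever the lens; pixels are square), "cx", "cy" (the principal point, pixels), "extrinsics" (4x4, takes a point from camera to world coordinates). Camera axes: x right, y down, z forward; pixel columns grow to the right and rows downward; lengths in m; the calibration is good to about 2 mm. A picture is of the moment at which its call begins. calibration takes no time and is no camera call.
- workorder.finish_job(): hands the job in; it is judged then, once.
The state is a dict: "clock": time; "q": joint angles; "qd": joint speeds; "joint_torque": joint torques, N m; "tool_pos": TCP position; "eef_rot": TCP orientation; "contact_force": force on the tool from outside, world axes, zero at the start; "moment": the same for the moment, N m; "opening": opening from 0.0 (shut) to 1.0 (fully open); "finger_force": force on a finger pad.
Only numpy, scipy, OpenCV 4.12 (cv2) and the standard library are available. Lean on these libraries where they do the work, as an engineer would, in place of code of your own. Each camera call takes 0.05 s, during which the arm holds its last target. There are 200 camera calls.

### The job

Pack the sample for the field: stand the squat capped sample jar gently in the round holder inside the white carrying case, keeping it upright, then close the case's clear lid fully. Then push each of the two hinged snap hooks on the side of the case home over its eye on the lid, until the eye's bar has pushed in past the hook's sprung gate and the gate has snapped shut behind it. Leave the other things on the bench where they are.

Things in the scene. Friction and masses are not known exactly. Their poses are not given: they have to be found in the camera images.
- case: white carrying case with aluminium edges, fixed on the bench, open at the top: 260 mm long (its x axis), 170 mm deep (its y axis), rim 105 mm above the bench, walls 6 mm, inner floor 12 mm above the bench. Origin: centre of its underside. x runs along its length (away from the robot at yaw 0), the lid is hinged along its +y side, the two snap hooks are on its -y side. A grey data logger 50 mm high is fixed inside at x 90 to 120 mm, y -15 to 55 mm
- holder (a point): centre of the floor inside the jar holder, a low open plastic ring on the case's inner floor, at x -35, y -20 mm of the case: 56 mm inner diameter, 62 mm outer, 14 mm high; this point is on the floor, 12 mm above the bench
- jar_center (a point): centre, half-way up, of the loose sample jar: squat clear glass with paper label and full-width white screw cap, upright cylinder 50 mm in diameter, 75 mm tall, 140 g; it starts standing on the bench; its z axis is its own axis
- bottle: bystander, loose: amber bottle 60 mm in diameter, 142 mm tall, black cap; origin at the centre of its foot
- beaker: bystander, loose: open glass cup 72 mm in diameter, 90 mm tall; origin at the centre of its foot
- scissors: bystander, loose: scissors lying flat, 205 mm long, 10 mm high; origin at the pivot, blades to +x
- board: bystander, loose: brown board 170 x 90 x 12 mm lying flat; origin at the centre of its underside
- lid (a joint): lid angle, rad: 0 fully closed, grows as it opens, stop at 1.8 (just past upright); a stiff hinge holds it wherever it is left, so that it must be pushed all the way down (about 3 to 6 N at its free edge)
- lid_hinge (a point): middle of the lid's hinge line, on the case's +y edge, 105 mm above the bench; its axes turn with the lid: the lid reaches 170 mm along its own -y (closed: level over the case), its own z is the outward normal of its upper face. The lid is an aluminium frame 260 x 170 mm, 14 mm thick with a clear panel, 0.45 kg
- lid_edge (a point): point on the lid's upper (outer) face at the middle of its free edge bar, 159 mm from the hinge line; the frame bar is 22 mm wide there
- hook_near (a joint): angle, rad, of the snap hook nearer the robot (case x = -75 mm) about its pin: 0 home (upright, eye bar against its spine), grows as it leans out from the case to -y of the case, stop at 1.0; its stiff pin holds it wherever it is left. Below 0.19 with its gate shut it has taken the eye's bar; with the bar still outside the gate it stops at about 0.29. Opening the gate takes about 5 N at the hook's back; once it has snapped the hook moves freely to 0
- hook_near_pin (a point): pin of that hook: it swings about this point, axis along the case's x, 37 mm above the bench, 18 mm out from the case's wall. The hook is a steel rod loop 8 mm thick, its top 92 mm from the pin; axes turn with the hook: z along it, -y to its back
- hook_near_back (a point): point on the back of that hook's straight spine (the face away from the case), 70 mm along the hook from the pin, 22 mm behind it: push here towards the case; the spine is straight from 35 to 80 mm along the hook
- gate_near (a joint): angle, rad, of that hook's sprung gate: 0 shut, grows as it is pushed in towards the spine (0.3 to 0.5 as the bar passes, stop at 0.7); springs shut by itself
- eye_near (a point): centre of the crossbar of the eye for that hook: a D-shaped steel staple, rod 6 mm, 32 mm wide, standing 29 mm out of the lid's free edge; 112 mm above the bench with the lid closed
- hook_far (a joint): the same for the snap hook farther from the robot (case x = +75 mm)
- hook_far_pin (a point): pin of the far hook, as for the near one
- hook_far_back (a point): back of the far hook's spine, as for the near one
- gate_far (a joint): gate of the far hook, as for the near one
- eye_far (a point): crossbar of the eye for the far hook, as for the near one
Not all that is in view belongs to the job. Leave any orange look-alike of the part that bears jar_center alone.

How it is judged:
On the way, in this order (a step that is already met when the one before it is completed fails the run):
1. the jar stands upright in the holder in the case (horizontal distance between jar_center and holder below 0.009 m and z of jar_center in the frame of case below 0.054 m and angle between jar_center's own z axis and vertical below 0.1 rad), for 0.2 s.
2. the lid is fully closed (value of joint lid below 0.03 rad), for 0.2 s.
3. both hooks have taken their eyes and both gates have snapped shut (value of joint each of hook_near, hook_far below 0.19 rad and value of joint each of gate_near, gate_far below 0.1 rad), for 0.2 s.
At the end, for the whole second after the job is handed in: The jar stands upright (within 0.1 rad) on the floor inside the holder ring (within 9 mm of its centre), the lid is closed (below 0.04 rad), both snap hooks hold the bars of their eyes (hook angles below 0.19 rad) and both gates are shut (below 0.1 rad) (all of step 1 and all of step 3 and value of joint lid below 0.04 rad); the robot touches nothing.
It fails at once if the jar is tipped over (angle between jar_center's own z axis and vertical above 0.7 rad).
It fails at once if the jar is dropped into the case instead of being set down (horizontal distance between jar_center and holder below 0.04 m and z of jar_center in the frame of case below 0.12 m and linear speed of jar above 0.6 m/s).
It fails at once if another thing on the bench is moved by more than 4 cm (distance of any of bottle, beaker, scissors, board from where it was at the start of the episode above 0.04 m).
It also fails if it takes over 72 s, if anything falls off the work surface, if the arm or the gripper's body presses on something with over 40 N, if the wrist force passes 120 N, or if a joint passes its speed limit or range.

## Working session

There is one attempt and no reset: what is moved stays moved. The work goes in short steps, Python scripts to look and compute and a tool call to move; the robot and the scene stay as the last step left them, time stands still between calls to the robot, and variables do not carry over. Pictures are saved under pics/ and viewed, at most 10 in all, crops included, and the job is handed in when it is done.

Besides the shell and the picture viewer there is one more tool, called after "Emit:" as name(argument=value, ...) on one line, values as JSON. step_arm: Moves the arm, as the interface text tells. Shift numbers are shares of 8 cm and turn numbers shares of 180 degrees, none past 1 either way. Its arguments: {"type":"object","properties":{"motion":{"type":"array","items":{"type":"object","properties":{"wx":{"type":"number","minimum":-1,"maximum":1},"wy":{"type":"number","minimum":-1,"maximum":1},"wz":{"type":"number","minimum":-1,"maximum":1},"dx":{"type":"number","minimum":-1,"maximum":1},"dy":{"type":"number","minimum":-1,"maximum":1},"dz":{"type":"number","minimum":-1,"maximum":1},"claw":{"type":"number"}}}},"force":{"type":"number"}},"required":["motion"]}

```bash
mkdir -p pics
cat > h.py <<'E'
import numpy as np,cv2
from plant import get_state,viewer,workorder
from scipy.spatial.transform import Rotation as R
def snap(n,f=None):
    p,d=viewer.snapshot(n)
    if f: cv2.imwrite('pics/'+f,p[...,::-1]); np.save('pics/'+f+'.npy',d)
    return p,d
def cam(n):
    c=viewer.calibration(n); return 200/np.tan(np.radians(c['vfov']/2)),c['cx'],c['cy'],np.array(c['extrinsics'])
def cloud(n,d):
    f,cx,cy,E=cam(n); v,u=np.mgrid[:400,:640]
    P=np.stack([(u-cx)/f*d,(v-cy)/f*d,d],-1); W=P@E[:3,:3].T+E[:3,3]; W[d==0]=np.nan; return W
def ray(n,u,v,z):
    f,cx,cy,E=cam(n); r=E[:3,:3]@np.array([(u-cx)/f,(v-cy)/f,1]); return E[:3,3]+r*(z-E[2,3])/r[2]
def proj(n,p):
    f,cx,cy,E=cam(n); q=E[:3,:3].T@(np.array(p)-E[:3,3]); return f*q[0]/q[2]+cx,f*q[1]/q[2]+cy
E
python3 - <<'E'
from h import *
for n in('top','scene'):
    p,d=snap(n,n+'0.png'); print(cam(n))
s=get_state();print(s['tool_pos'],s['eef_rot'],R.from_quat(s['eef_rot']).as_matrix().round(3),s['clock'])
E
```

```text
(np.float64(451.44093127248715), 319.8850881632551, 203.42097887696758, array([[ 0.01675406, -0.99767098,  0.0661205 ,  0.40027862],
       [-0.99982929, -0.01723209, -0.00666606,  0.02515117],
       [ 0.00778993, -0.06599753, -0.99778938,  1.46391235],
       [ 0.        ,  0.        ,  0.        ,  1.        ]]))
(np.float64(454.00552622888995), 327.7943880882516, 196.6611142222021, array([[ 0.83688314,  0.41582553, -0.35597154,  0.96451476],
       [ 0.5473585 , -0.64169554,  0.53723878, -0.69003528],
       [-0.00502775, -0.64445012, -0.76462982,  1.10307813],
       [ 0.        ,  0.        ,  0.        ,  1.        ]]))
[ 0.2168565  -0.58554822  0.20519703] [ 9.84298549e-01  1.76509878e-01 -2.04634727e-04 -7.65955417e-04] [[ 0.938  0.347 -0.001]
 [ 0.347 -0.938  0.001]
 [-0.    -0.002 -1.   ]] 0.1
```

View pics/top0.png

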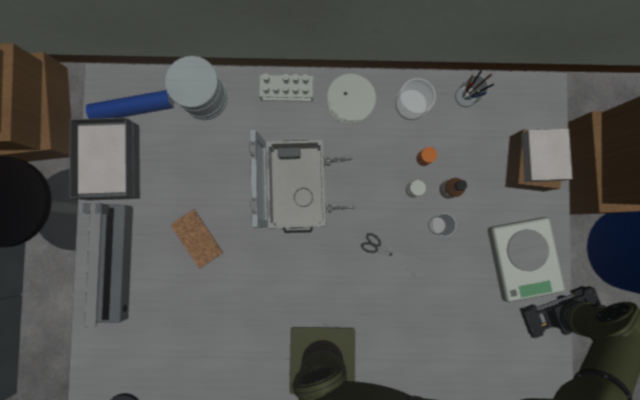

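View pics/scene0.png

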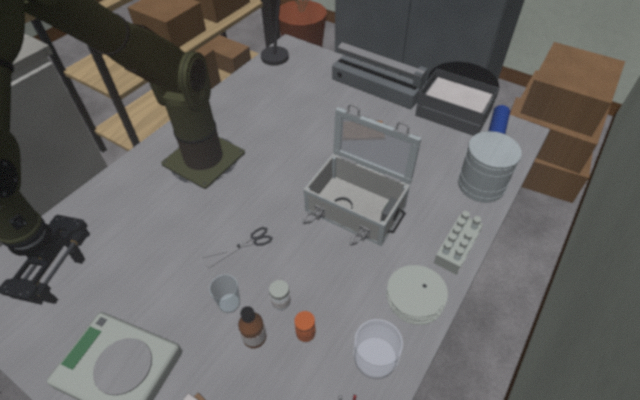

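Top view: the white-capped jar is at (417,188), the orange look-alike at (428,156), the bottle at (454,187), the beaker at (442,225), and the case at (297,185) with its lid open on the left (+y) and the hooks on the right. The squat white-capped cylinder at (417,188) fits jar_center; the orange one must be left alone. I'll confirm this in one crop while measuring.

Run:
```python
from h import *
p=cv2.imread('pics/top0.png'); d=np.load('pics/top0.png.npy'); W=cloud('top',d)
s=cv2.imread('pics/scene0.png'); ds=np.load('pics/scene0.png.npy'); S=cloud('scene',ds)
# jar cap
def fit(m,name):
    q=W[m]; (c,r)=cv2.minEnclosingCircle(q[:,:2].astype(np.float32)); print(name,m.sum(),np.nanmean(q,0).round(4),np.array(c).round(4),round(r,4))
v,u=np.mgrid[:400,:640]
for nm,(a,b,lo,hi) in dict(jar=(417,188,.068,.085),orange=(428,156,.06,.09),bottle=(454,187,.12,.16),beaker=(442,225,.07,.1)).items():
    fit((np.hypot(u-a,v-b)<14)&(W[...,2]>lo)&(W[...,2]<hi),nm)
# bottle whole
# case rim
for n,C in(('top',W),('scene',S)):
    m=(abs(C[...,2]-.105)<.006)&(C[...,0]>.25)&(C[...,0]<.7)&(C[...,1]>-.06)&(C[...,1]<.2)
    q=C[m][:,:2].astype(np.float32)
    print(n,m.sum(),cv2.minAreaRect(q))
    uu=np.argwhere(m); print(uu.min(0),uu.max(0))
# ring contour & hooks
print('jar ray',ray('top',417,188,.075),ray('scene',280,287,.075))
a=cv2.resize(p[120:250,230:350],None,fx=4,fy=4,interpolation=cv2.INTER_CUBIC)
b=cv2.resize(p[130:250,390:470],None,fx=4,fy=4,interpolation=cv2.INTER_CUBIC)
o=np.zeros((520,800,3),np.uint8);o[:,:480]=a;o[:480,480:]=b;cv2.imwrite('pics/c1.png',o)
cv2.imwrite('pics/c2.png',cv2.resize(s[100:250,290:430],None,fx=4,fy=4,interpolation=cv2.INTER_CUBIC))
```

```text
jar 207 [ 0.5466 -0.2835  0.0756] [ 0.547  -0.2842] 0.0256
orange 212 [ 0.6501 -0.3173  0.0753] [ 0.6511 -0.3187] 0.0254
bottle 110 [ 0.5495 -0.397   0.1406] [ 0.551  -0.3985] 0.0166
beaker 148 [ 0.434  -0.3675  0.0851] [ 0.4348 -0.3631] 0.0371
top 690 ((0.5517635941505432, 0.05902649462223053), (0.26304003596305847, 0.24087990820407867), 2.5567686557769775)
[140 266] [227 345]
scene 873 ((0.5498374700546265, 0.059355057775974274), (0.26440683007240295, 0.24258515238761902), 2.877013683319092)
[152 303] [235 410]
jar ray [ 0.54534489 -0.28392252  0.075     ] [ 0.54821769 -0.28456777  0.075     ]
```

View pics/c1.png

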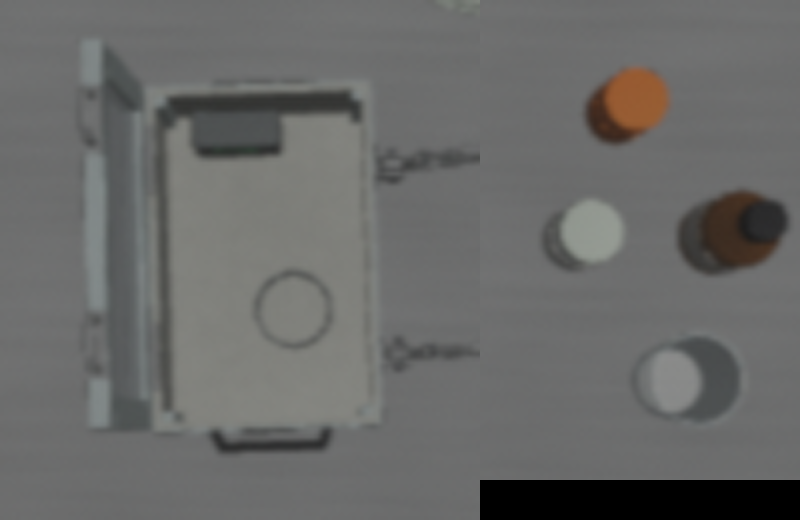

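View pics/c2.png

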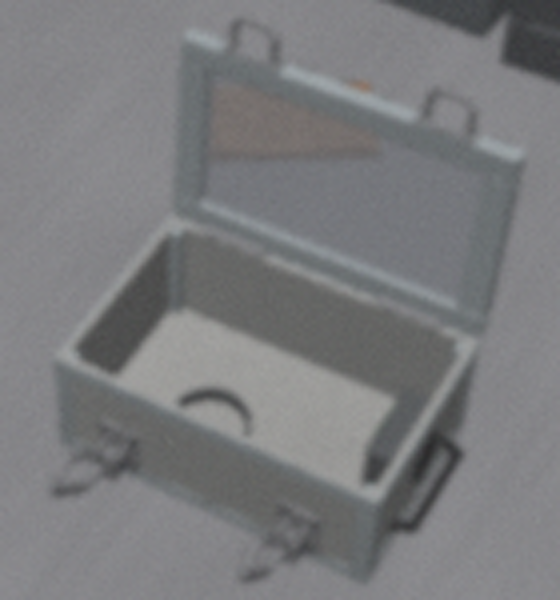

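Confirmed: in the crop the white-capped jar is at (592,230), clearly separate from the orange one at (636,98). The ring is at crop (293,309), both hooks are leaning out, and the lid is upright. Next I'll work out the case pose.

```bash
cat >> h.py <<'E'
def tell(goal=None,Rg=None):
    s=get_state(); M=R.from_quat(s['eef_rot']); p=np.array(s['tool_pos'])
    print('t',s['clock'],'p',p.round(4),'F',np.round(s['contact_force'],1),'open',round(s['opening']*88.1,1),'ff',s['finger_force'],'q',np.round(s['q'],2))
    print(M.as_matrix().round(3).tolist())
    if goal is not None: print('shift',(M.inv().apply(np.array(goal)-p)/.08).round(3))
    if Rg is not None: print('turn',((M.inv()*Rg).as_rotvec()/np.pi).round(4))
def down(yaw): # tool y along case x, tool z down
    c,s=np.cos(yaw),np.sin(yaw); return R.from_matrix(np.array([[-s,c,0],[c,s,0],[0,0,-1]]).T.reshape(3,3).T if 0 else np.column_stack([[-s,c,0],[c,s,0],[0,0,-1]]))
E
python3 - <<'E'
from h import *
rc=[ray('top',303.2,197.2,.026),ray('scene',290+215/4,100+405/4,.026)]
print('ring',[r.round(4) for r in rc])
A=ray('top',323,140.8,.105);B=ray('top',325.5,227,.105);print('rim -y corners',A,B,np.linalg.norm(A-B))
A=ray('scene',290+375/4,100+492/4,.105);B=ray('scene',290+62/4,100+357/4,.105);C=ray('scene',290+475/4,100+340/4,.105);print('scene rim corners far,near,far+y',A,B,C,np.linalg.norm(A-B))
# refined rim points from depth: -y outer edge, per-row extreme
d=np.load('pics/top0.png.npy');W=cloud('top',d)
P=[]
for v in range(150,222):
    r=W[v]; m=(abs(r[:,2]-.105)<.005)&(r[:,1]<.0)&(r[:,1]>-.06)
    if m.sum(): P.append(r[m].mean(0))
P=np.array(P); f=np.polyfit(P[:,0],P[:,1],1);print(len(P),'slope',f, P.mean(0))
p=cv2.imread('pics/top0.png')
g=cv2.cvtColor(p[183:212,288:318],cv2.COLOR_BGR2GRAY); m=(g<g.max()*.78).astype(np.uint8); n,l,st,ce=cv2.connectedComponentsWithStats(m)
for i in range(1,n):
    if st[i,4]>15: print(st[i],ce[i]+[288,183], ray('top',288+st[i,0]+st[i,2]/2-.5,183+st[i,1]+st[i,3]/2-.5,.024))
# hooks: points outside case
for n in('top','scene'):
    W=cloud(n,np.load(f'pics/{n}0.png.npy'))
    m=(W[...,2]>.02)&(W[...,2]<.1)&(W[...,0]>.42)&(W[...,0]<.68)&(W[...,1]>-.16)&(W[...,1]<-.05)
    for lo,hi in((.42,.55),(.55,.68)):
        q=W[m&(W[...,0]>lo)&(W[...,0]<hi)]; i=q[:,1].argsort(); print(n,len(q),q.mean(0).round(3),q[i[:3]].round(3).tolist())
tell([.547,-.284,.206],down(-.03))
E
```

```text
ring [array([0.5146, 0.0692, 0.026 ]), array([0.5144, 0.078 , 0.026 ])]
rim -y corners [0.68156021 0.00979061 0.105     ] [ 0.41958028 -0.0019985   0.105     ] 0.2622450468818769
scene rim corners far,near,far+y [0.68012302 0.01561604 0.105     ] [ 0.42982981 -0.00047479  0.105     ] [0.6747769  0.17791342 0.105     ] 0.2508099065514724
2 slope [ 0.76337246 -0.53850959] [ 0.63154912 -0.05640238  0.10437753]
[ 6  5 15 10 23] [299.69565217 190.39130435] [0.52967997 0.07655728 0.024     ]
top 23 [ 0.481 -0.068  0.079] [[0.482, -0.088, 0.09], [0.485, -0.085, 0.097], [0.482, -0.084, 0.1]]
top 22 [ 0.631 -0.062  0.079] [[0.629, -0.077, 0.092], [0.635, -0.077, 0.094], [0.632, -0.077, 0.096]]
scene 39 [ 0.483 -0.076  0.078] [[0.483, -0.094, 0.094], [0.485, -0.093, 0.085], [0.482, -0.093, 0.087]]
scene 31 [ 0.633 -0.074  0.087] [[0.631, -0.085, 0.088], [0.633, -0.085, 0.094], [0.633, -0.083, 0.097]]
t 0.1 p [ 0.2169 -0.5855  0.2052] F [-0.8 -0.2 -0.7] open 88.0 ff 0.0 q [ 1.25  0.69 -0.19  1.57  0.16  0.9  -0.22]
[[0.938, 0.347, -0.001], [0.347, -0.938, 0.001], [-0.0, -0.002, -1.0]]
shift [ 5.179 -2.101 -0.007]
turn [-5.000e-04 -3.000e-04 -3.775e-01]
```

Emit:
step_arm(motion=[{"wz":-0.4,"dx":1,"dy":-0.4},{"wz":-0.4,"dx":1,"dy":-0.4},{"wz":-0.4,"dx":1,"dy":-0.4},{"wz":-0.4,"dx":1,"dy":-0.4},{"wz":-0.4,"dx":1,"dy":-0.4},{"wz":-0.4,"dx":1,"dy":-0.4},{"wz":-0.4,"dx":1,"dy":-0.4},{"wz":-0.4,"dx":1,"dy":-0.4}])

```text
$.motion[0]: bad value
```

Run:
```python
from h import *
tell([.547,-.284,.206],down(.05))
p=cv2.imread('pics/top0.png'); g=cv2.cvtColor(p,cv2.COLOR_BGR2GRAY)
# radial dark minimum around ring
c=np.array([303.2,197.2]); G=cv2.GaussianBlur(g,(0,0),.6).astype(np.float32); pts=[]
for a in np.linspace(0,2*np.pi,72,endpoint=False):
    r=np.linspace(6,13,57); x=(c[0]+r*np.cos(a)).astype(np.float32);y=(c[1]+r*np.sin(a)).astype(np.float32)
    pr=cv2.remap(G,x[None],y[None],cv2.INTER_LINEAR)[0]; k=pr.argmin(); pts.append((x[k],y[k]))
e=cv2.fitEllipse(np.array(pts,np.float32)); print(e, ray('top',*e[0],.026),ray('top',*e[0],.02))
```

```text
t 0.1 p [ 0.2169 -0.5855  0.2052] F [-0.8 -0.2 -0.7] open 88.0 ff 0.0 q [ 1.25  0.69 -0.19  1.57  0.16  0.9  -0.22]
[[0.938, 0.347, -0.001], [0.347, -0.938, 0.001], [-0.0, -0.002, -1.0]]
shift [ 5.179 -2.101 -0.007]
turn [-5.00e-04 -3.00e-04 -4.03e-01]
((302.96563720703125, 197.00460815429688), (18.05207061767578, 18.133520126342773), 46.85552978515625) [0.51516899 0.06992803 0.026     ] [0.51564839 0.07011487 0.02      ]
```

Emit:
step_arm(motion=[{"wx":0,"wy":0,"wz":-0.4,"dx":1,"dy":-0.4,"dz":0,"claw":88},{"wx":0,"wy":0,"wz":-0.4,"dx":1,"dy":-0.4,"dz":0,"claw":88},{"wx":0,"wy":0,"wz":-0.4,"dx":1,"dy":-0.4,"dz":0,"claw":88},{"wx":0,"wy":0,"wz":-0.4,"dx":1,"dy":-0.4,"dz":0,"claw":88},{"wx":0,"wy":0,"wz":-0.4,"dx":1,"dy":-0.4,"dz":0,"claw":88},{"wx":0,"wy":0,"wz":-0.4,"dx":1,"dy":-0.4,"dz":0,"claw":88},{"wx":0,"wy":0,"wz":-0.4,"dx":1,"dy":-0.4,"dz":0,"claw":88},{"wx":0,"wy":0,"wz":-0.4,"dx":1,"dy":-0.4,"dz":0,"claw":88}])

```text
clock: 0.9
tool_pos: [0.2807, -0.528, 0.2055]
eef_rot: [0.711, 0.704, -0.0, -0.0]
contact_force: [-1.1, -0.7, 0.3]
opening: 0.998
finger_force: 0.0
```

```bash
python3 -c "
from h import *
tell([.547,-.284,.206],down(.05))"
```

```text
t 0.9 p [ 0.2807 -0.528   0.2055] F [-1.1 -0.7  0.3] open 87.9 ff 0.0 q [ 1.31  0.69 -0.53  1.64  0.42  0.93  0.61]
[[0.01, 1.0, -0.001], [1.0, -0.01, 0.001], [0.001, -0.001, -1.0]]
shift [ 3.083  3.299 -0.006]
turn [-0.0002 -0.0002 -0.019 ]
```

Emit:
step_arm(motion=[{"wx":0,"wy":0,"wz":-0.02,"dx":0.77,"dy":0.82,"dz":0,"claw":88},{"wx":0,"wy":0,"wz":-0.02,"dx":0.77,"dy":0.82,"dz":0,"claw":88},{"wx":0,"wy":0,"wz":-0.02,"dx":0.77,"dy":0.82,"dz":0,"claw":88}])

```text
clock: 1.2
tool_pos: [0.3537, -0.462, 0.2063]
eef_rot: [0.687, 0.727, 0.003, 0.0]
contact_force: [-0.1, -0.4, -0.2]
opening: 1.001
finger_force: 0.0
```

Emit:
step_arm(motion=[{"wx":0,"wy":0,"wz":0,"dx":0.72,"dy":0.87,"dz":0,"claw":88},{"wx":0,"wy":0,"wz":0,"dx":0.72,"dy":0.87,"dz":0,"claw":88},{"wx":0,"wy":0,"wz":0,"dx":0.72,"dy":0.87,"dz":0,"claw":88}])

```text
clock: 1.5
tool_pos: [0.4202, -0.401, 0.2064]
eef_rot: [0.687, 0.727, 0.003, 0.0]
contact_force: [0.3, 0.6, 1.0]
opening: 0.999
finger_force: 0.0
```

Emit:
step_arm(motion=[{"wx":0,"wy":0,"wz":0,"dx":0.72,"dy":0.87,"dz":0,"claw":88},{"wx":0,"wy":0,"wz":0,"dx":0.72,"dy":0.87,"dz":0,"claw":88},{"wx":0,"wy":0,"wz":0,"dx":0.72,"dy":0.87,"dz":0,"claw":88}])

```text
clock: 1.8
tool_pos: [0.4863, -0.3403, 0.2063]
eef_rot: [0.687, 0.727, 0.003, 0.0]
contact_force: [0.0, 1.0, 0.4]
opening: 0.998
finger_force: 0.0
```

Emit:
step_arm(motion=[{"wx":0,"wy":0,"wz":0,"dx":0.72,"dy":0.87,"dz":0,"claw":88},{"wx":0,"wy":0,"wz":0,"dx":0.72,"dy":0.87,"dz":0,"claw":88},{"wx":0,"wy":0,"wz":0,"dx":0.72,"dy":0.87,"dz":0,"claw":88},{"wx":0,"wy":0,"wz":0,"dx":0.72,"dy":0.87,"dz":0,"claw":88}])

```text
clock: 2.2
tool_pos: [0.5475, -0.2858, 0.2054]
eef_rot: [0.69, 0.724, -0.001, -0.0]
contact_force: [0.1, -0.6, 0.2]
opening: 1.001
finger_force: 0.0
```

```bash
python3 -c "
from h import *
tell([.547,-.284,.036],down(.05))"
```

```text
t 2.2 p [ 0.5475 -0.2858  0.2054] F [ 0.1 -0.6  0.2] open 88.1 ff 0.0 q [ 0.69  0.72 -0.51  1.58  0.4   0.96  0.09]
[[-0.048, 0.999, -0.002], [0.999, 0.048, -0.001], [-0.001, -0.002, -1.0]]
shift [ 2.400e-02 -2.000e-03  2.118e+00]
turn [-0.0005  0.0002 -0.0007]
```

Emit:
step_arm(motion=[{"wx":0,"wy":0,"wz":0,"dx":0.02,"dy":0,"dz":0.5,"claw":88},{"wx":0,"wy":0,"wz":0,"dx":0.02,"dy":0,"dz":1,"claw":88},{"wx":0,"wy":0,"wz":0,"dx":0.02,"dy":0,"dz":1,"claw":88}])

```text
clock: 2.5
tool_pos: [0.5417, -0.2856, 0.121]
eef_rot: [0.691, 0.722, -0.004, -0.005]
contact_force: [-0.4, 1.0, -0.4]
opening: 0.999
finger_force: 0.0
```

Emit:
step_arm(motion=[{"wx":0,"wy":0,"wz":0,"dx":0,"dy":0,"dz":0.4,"claw":88},{"wx":0,"wy":0,"wz":0,"dx":0,"dy":0,"dz":0.8,"claw":88},{"wx":0,"wy":0,"wz":0,"dx":0,"dy":0,"dz":1,"claw":88},{"wx":0,"wy":0,"wz":0,"dx":0,"dy":0,"dz":1,"claw":88}])

```text
clock: 2.9
tool_pos: [0.5464, -0.2848, 0.0451]
eef_rot: [0.691, 0.723, -0.001, -0.001]
contact_force: [0.4, 0.5, 0.5]
opening: 1.0
finger_force: 0.0
```

Emit:
step_arm(motion=[{"wx":0,"wy":0,"wz":0,"dx":0,"dy":0,"dz":0.12,"claw":88},{"wx":0,"wy":0,"wz":0,"dx":0,"dy":0,"dz":0.12,"claw":60},{"wx":0,"wy":0,"wz":0,"dx":0,"dy":0,"dz":0.12,"claw":50},{"wx":0,"wy":0,"wz":0,"dx":0,"dy":0,"dz":0.12,"claw":44},{"wx":0,"wy":0,"wz":0,"dx":0,"dy":0,"dz":0.12,"claw":44},{"wx":0,"wy":0,"wz":0,"dx":0,"dy":0,"dz":0.12,"claw":44},{"wx":0,"wy":0,"wz":0,"dx":0,"dy":0,"dz":0.12,"claw":44},{"wx":0,"wy":0,"wz":0,"dx":0,"dy":0,"dz":0.12,"claw":44}], force=20)

```text
clock: 3.7
tool_pos: [0.548, -0.2839, 0.0367]
eef_rot: [0.69, 0.723, -0.0, 0.0]
contact_force: [-1.1, -0.5, 2.7]
opening: 0.553
finger_force: 20.0
```

```bash
python3 -c "
from h import *
tell([.5147,.0695,.206],down(.05))"
```

```text
t 3.7 p [ 0.548  -0.2839  0.0367] F [-1.1 -0.5  2.7] open 48.7 ff 20.004385113716125 q [ 0.62  0.93 -0.39  1.7   0.55  0.62 -0.04]
[[-0.047, 0.999, 0.0], [0.999, 0.047, -0.0], [-0.0, 0.0, -1.0]]
shift [ 4.432 -0.21  -2.119]
turn [ 0.      0.0001 -0.001 ]
```

Emit:
step_arm(motion=[{"wx":0,"wy":0,"wz":0,"dx":0,"dy":0,"dz":-0.2,"claw":44},{"wx":0,"wy":0,"wz":0,"dx":0,"dy":0,"dz":-0.6,"claw":44},{"wx":0,"wy":0,"wz":0,"dx":0,"dy":0,"dz":-1,"claw":44}])

```text
clock: 4.0
tool_pos: [0.5475, -0.2834, 0.1174]
eef_rot: [0.69, 0.724, -0.0, -0.001]
contact_force: [0.3, -0.4, -1.2]
opening: 0.562
finger_force: 20.0
```

Emit:
step_arm(motion=[{"wx":0,"wy":0,"wz":0,"dx":0,"dy":0,"dz":-0.5,"claw":44},{"wx":0,"wy":0,"wz":0,"dx":0,"dy":0,"dz":-1,"claw":44},{"wx":0,"wy":0,"wz":0,"dx":0.3,"dy":0,"dz":-1,"claw":44},{"wx":0,"wy":0,"wz":0,"dx":0.8,"dy":0,"dz":-1,"claw":44}])

```text
clock: 4.4
tool_pos: [0.5455, -0.2229, 0.1984]
eef_rot: [0.693, 0.721, 0.0, 0.002]
contact_force: [0.2, 0.5, -3.0]
opening: 0.555
finger_force: 20.0
```

Emit:
step_arm(motion=[{"wx":0,"wy":0,"wz":0,"dx":0.5,"dy":0,"dz":0,"claw":44},{"wx":0,"wy":0,"wz":0,"dx":1,"dy":-0.1,"dz":0,"claw":44}])

```text
clock: 4.6
tool_pos: [0.534, -0.1384, 0.1973]
eef_rot: [0.69, 0.724, 0.001, 0.001]
contact_force: [0.8, 0.8, -1.7]
opening: 0.557
finger_force: 20.0
```

Emit:
step_arm(motion=[{"wx":0,"wy":0,"wz":0,"dx":0.5,"dy":0,"dz":0,"claw":44},{"wx":0,"wy":0,"wz":0,"dx":1,"dy":-0.1,"dz":0,"claw":44}])

```text
clock: 4.8
tool_pos: [0.522, -0.0588, 0.1972]
eef_rot: [0.69, 0.724, 0.001, 0.001]
contact_force: [1.1, 0.2, -1.2]
opening: 0.557
finger_force: 20.0
```

Emit:
step_arm(motion=[{"wx":0,"wy":0,"wz":0,"dx":0.5,"dy":0,"dz":0,"claw":44},{"wx":0,"wy":0,"wz":0,"dx":0.9,"dy":0,"dz":0,"claw":44},{"wx":0,"wy":0,"wz":0,"dx":0.9,"dy":0,"dz":0,"claw":44},{"wx":0,"wy":0,"wz":0,"dx":0.9,"dy":0,"dz":0,"claw":44}])

```text
clock: 5.2
tool_pos: [0.5181, 0.0119, 0.197]
eef_rot: [0.689, 0.724, 0.0, 0.0]
contact_force: [-0.1, -0.4, -1.2]
opening: 0.554
finger_force: 20.0
```

Run:
```python
from h import *
tell([.5147,.0695,.0490],down(.05))
p,d=snap('scene','scene1.png'); cv2.imwrite('pics/c3.png',cv2.resize(p[60:260,270:430,::-1],None,fx=3,fy=3,interpolation=cv2.INTER_CUBIC))
```

```text
t 5.2 p [0.5181 0.0119 0.197 ] F [-0.1 -0.4 -1.2] open 48.8 ff 19.993228912353516 q [ 0.19  0.59 -0.49  1.89  0.39  0.76 -0.47]
[[-0.049, 0.999, 0.0], [0.999, 0.049, -0.0], [-0.0, 0.0, -1.0]]
shift [ 0.722 -0.007  1.849]
turn [ 0.0001  0.0001 -0.0003]
```

View pics/c3.png

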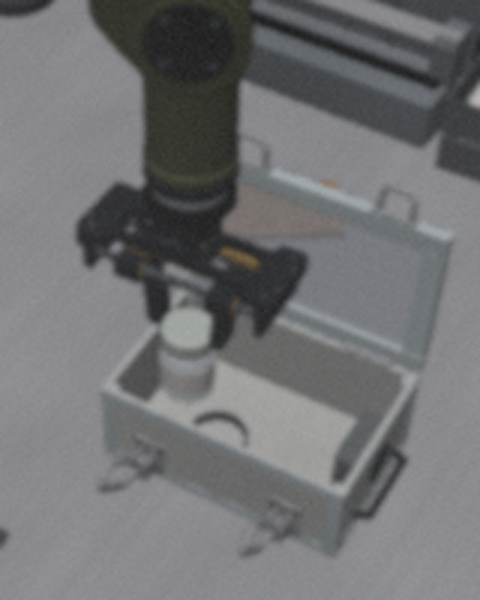

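Emit:
step_arm(motion=[{"wx":0,"wy":0,"wz":0,"dx":0.72,"dy":-0.01,"dz":0,"claw":44},{"wx":0,"wy":0,"wz":0,"dx":0.72,"dy":-0.01,"dz":0,"claw":44},{"wx":0,"wy":0,"wz":0,"dx":0.72,"dy":-0.01,"dz":0.2,"claw":44},{"wx":0,"wy":0,"wz":0,"dx":0.72,"dy":-0.01,"dz":0.4,"claw":44},{"wx":0,"wy":0,"wz":0,"dx":0.72,"dy":-0.01,"dz":0.6,"claw":44},{"wx":0,"wy":0,"wz":0,"dx":0.72,"dy":-0.01,"dz":0.8,"claw":44},{"wx":0,"wy":0,"wz":0,"dx":0.72,"dy":-0.01,"dz":0.95,"claw":44},{"wx":0,"wy":0,"wz":0,"dx":0.72,"dy":-0.01,"dz":0.95,"claw":44}])

```text
clock: 6.05
tool_pos: [0.5138, 0.0675, 0.1191]
eef_rot: [0.691, 0.723, -0.001, -0.001]
contact_force: [0.6, -0.5, -1.7]
opening: 0.555
finger_force: 20.0
```

Emit:
step_arm(motion=[{"wx":0,"wy":0,"wz":0,"dx":0,"dy":0,"dz":0.2,"claw":44},{"wx":0,"wy":0,"wz":0,"dx":0,"dy":0,"dz":0.4,"claw":44},{"wx":0,"wy":0,"wz":0,"dx":0,"dy":0,"dz":0.55,"claw":44},{"wx":0,"wy":0,"wz":0,"dx":0,"dy":0,"dz":0.55,"claw":44},{"wx":0,"wy":0,"wz":0,"dx":0,"dy":0,"dz":0.55,"claw":44}])

```text
clock: 6.55
tool_pos: [0.515, 0.0687, 0.0767]
eef_rot: [0.69, 0.723, 0.0, 0.0]
contact_force: [0.1, -0.3, -2.4]
opening: 0.554
finger_force: 20.0
```

Run:
```python
from h import *
tell([.5147,.0695,.0490],down(.05))
p,d=snap('scene','scene2.png'); cv2.imwrite('pics/c4.png',cv2.resize(p[120:250,290:400,::-1],None,fx=5,fy=4.6,interpolation=cv2.INTER_CUBIC))
```

```text
t 6.55 p [0.515  0.0687 0.0767] F [ 0.1 -0.3 -2.4] open 48.8 ff 19.99329686164856 q [-0.02  0.77 -0.34  1.99  0.54  0.47 -0.71]
[[-0.047, 0.999, 0.0], [0.999, 0.047, 0.0], [0.0, 0.0, -1.0]]
shift [ 0.01  -0.004  0.346]
turn [ 0.0001 -0.     -0.001 ]
```

View pics/c4.png

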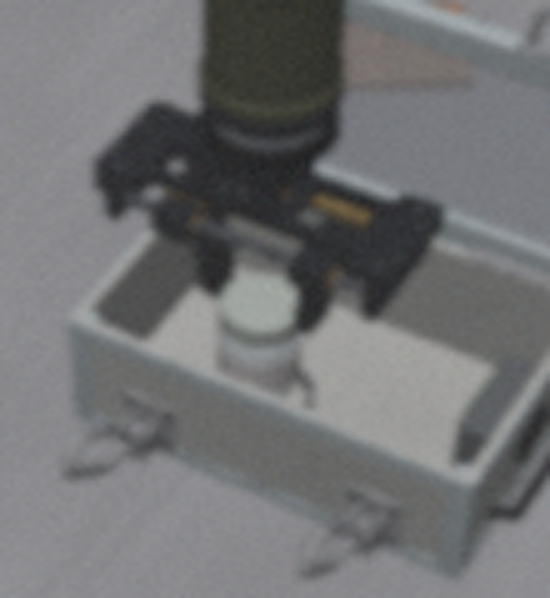

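The jar hangs upright over the ring, with a little of the ring edge showing at crop (305,390). I'll lower it slowly and watch the force.

Emit:
step_arm(motion=[{"wx":0,"wy":0,"wz":0,"dx":0.01,"dy":0,"dz":0.08,"claw":44},{"wx":0,"wy":0,"wz":0,"dx":0.01,"dy":0,"dz":0.15,"claw":44},{"wx":0,"wy":0,"wz":0,"dx":0.01,"dy":0,"dz":0.2,"claw":44},{"wx":0,"wy":0,"wz":0,"dx":0.01,"dy":0,"dz":0.24,"claw":44},{"wx":0,"wy":0,"wz":0,"dx":0.01,"dy":0,"dz":0.24,"claw":44}])

```text
clock: 7.1
tool_pos: [0.5146, 0.0695, 0.0566]
eef_rot: [0.69, 0.724, -0.0, -0.0]
contact_force: [-0.5, 0.9, -2.2]
opening: 0.555
finger_force: 20.0
```

```bash
python3 -c "
from h import *
tell([.5147,.0695,.0490],down(.05))"
```

```text
t 7.1 p [0.5146 0.0695 0.0566] F [-0.5  0.9 -2.2] open 48.9 ff 19.98920112848282 q [-0.04  0.81 -0.31  2.    0.56  0.42 -0.73]
[[-0.047, 0.999, -0.0], [0.999, 0.047, -0.0], [-0.0, -0.0, -1.0]]
shift [-0.     0.002  0.095]
turn [-0.0001  0.     -0.0009]
```

Emit:
step_arm(motion=[{"wx":0,"wy":0,"wz":0,"dx":0,"dy":0,"dz":0.05,"claw":44},{"wx":0,"wy":0,"wz":0,"dx":0,"dy":0,"dz":0.095,"claw":44},{"wx":0,"wy":0,"wz":0,"dx":0,"dy":0,"dz":0.095,"claw":44},{"wx":0,"wy":0,"wz":0,"dx":0,"dy":0,"dz":0.095,"claw":44}])

```text
clock: 7.5
tool_pos: [0.5146, 0.0694, 0.0494]
eef_rot: [0.69, 0.723, -0.0, -0.0]
contact_force: [-0.9, 0.0, -1.4]
opening: 0.555
finger_force: 20.0
```

Emit:
step_arm(motion=[{"wx":0,"wy":0,"wz":0,"dx":0,"dy":0,"dz":0,"claw":55},{"wx":0,"wy":0,"wz":0,"dx":0,"dy":0,"dz":0,"claw":75},{"wx":0,"wy":0,"wz":0,"dx":0,"dy":0,"dz":0,"claw":75},{"wx":0,"wy":0,"wz":0,"dx":0,"dy":0,"dz":0,"claw":75}])

```text
clock: 7.9
tool_pos: [0.5147, 0.0694, 0.0497]
eef_rot: [0.69, 0.723, 0.0, 0.0]
contact_force: [-1.0, -0.3, -0.1]
opening: 0.848
finger_force: 0.0
```

Emit:
step_arm(motion=[{"wx":0,"wy":0,"wz":0,"dx":0,"dy":0,"dz":-0.2,"claw":75},{"wx":0,"wy":0,"wz":0,"dx":0,"dy":0,"dz":-0.6,"claw":75},{"wx":0,"wy":0,"wz":0,"dx":0,"dy":0,"dz":-1,"claw":75},{"wx":0,"wy":0,"wz":0,"dx":0,"dy":0,"dz":-1,"claw":75}])

```text
clock: 8.3
tool_pos: [0.5172, 0.0703, 0.133]
eef_rot: [0.691, 0.723, 0.003, 0.002]
contact_force: [-0.8, 0.3, 0.3]
opening: 0.85
finger_force: 0.0
```

Emit:
step_arm(motion=[{"wx":0,"wy":0,"wz":0,"dx":0,"dy":0,"dz":-0.4,"claw":20},{"wx":0,"wy":0,"wz":0,"dx":0,"dy":0,"dz":-0.9,"claw":0},{"wx":0,"wy":0,"wz":0,"dx":0,"dy":0,"dz":-1,"claw":0},{"wx":0,"wy":0,"wz":0,"dx":0,"dy":0,"dz":-1,"claw":0}])

```text
clock: 8.7
tool_pos: [0.5154, 0.0695, 0.2103]
eef_rot: [0.691, 0.723, 0.001, 0.001]
contact_force: [-0.4, 0.3, 0.3]
opening: 0.513
finger_force: 0.0
```

Run:
```python
from h import *
tell()
p,d=snap('scene','scene3.png');S=cloud('scene',d)
c=np.array([.5147,.0695]); m=(np.hypot(S[...,0]-c[0],S[...,1]-c[1])<.035)&(abs(S[...,2]-.087)<.008)
q=S[m]; print('cap',m.sum(),np.median(q,0),cv2.minEnclosingCircle(q[:,:2].astype(np.float32)))
# lid plane and top edge, eyes
n=(S[...,1]>.14)&(S[...,1]<.28)&(S[...,0]>.38)&(S[...,0]<.72)&(S[...,2]>.13)&(S[...,2]<.35)
q=S[n]; print('lid',len(q)); 
for z in(.15,.18,.21,.24,.26,.275,.29):
    k=q[abs(q[:,2]-z)<.006]; print(z,len(k),k.mean(0).round(4) if len(k) else '', np.percentile(k[:,1],[5,50,95]).round(4) if len(k) else '')
```

```text
t 8.7 p [0.5154 0.0695 0.2103] F [-0.4  0.3  0.3] open 45.2 ff 0.0 q [ 0.09  0.58 -0.5   1.87  0.38  0.79 -0.56]
[[-0.046, 0.999, 0.003], [0.999, 0.046, 0.0], [0.0, 0.003, -1.0]]
cap 192 [0.51386221 0.06250346 0.08571515] ((0.5131604671478271, 0.06507788598537445), 0.02639680914580822)
lid 2248
0.15 201 [0.5666 0.1822 0.1498] [0.1755 0.1825 0.1867]
0.18 151 [0.6021 0.1856 0.1799] [0.1813 0.1856 0.1907]
0.21 136 [0.6135 0.1884 0.2095] [0.1839 0.1884 0.1923]
0.24 136 [0.6192 0.1902 0.2405] [0.1869 0.19   0.1941]
0.26 150 [0.6099 0.1877 0.2606] [0.183  0.188  0.1915]
0.275 293 [0.5793 0.1911 0.2734] [0.183  0.1906 0.2005]
0.29 17 [0.5964 0.1924 0.2904] [0.189  0.1927 0.1961]
```

The jar is seated: cap top at z≈0.086. Next I'll go up and over behind the lid with the fingers shut.

Emit:
step_arm(motion=[{"wx":0,"wy":0,"wz":0,"dx":0,"dy":0,"dz":-0.5,"claw":0},{"wx":0,"wy":0,"wz":0,"dx":0,"dy":0,"dz":-1,"claw":0},{"wx":0,"wy":0,"wz":0,"dx":0,"dy":0,"dz":-1,"claw":0}])

```text
clock: 9.05
tool_pos: [0.5169, 0.0705, 0.2921]
eef_rot: [0.69, 0.723, 0.003, 0.002]
contact_force: [0.7, 0.0, 0.2]
opening: 0.197
finger_force: 0.0
```

Emit:
step_arm(motion=[{"wx":0,"wy":0,"wz":0,"dx":0,"dy":0.2,"dz":-0.4,"claw":0},{"wx":0,"wy":0,"wz":0,"dx":0,"dy":0.4,"dz":-0.7,"claw":0},{"wx":0,"wy":0,"wz":0,"dx":0,"dy":0.4,"dz":-0.7,"claw":0},{"wx":0,"wy":0,"wz":0,"dx":0,"dy":0.4,"dz":-0.7,"claw":0}])

```text
clock: 9.45
tool_pos: [0.5458, 0.0705, 0.3432]
eef_rot: [0.69, 0.723, -0.002, -0.001]
contact_force: [-0.7, 0.2, -1.0]
opening: 0.01
finger_force: 0.0
```

Emit:
step_arm(motion=[{"wx":0,"wy":0,"wz":0,"dx":0.5,"dy":0,"dz":0,"claw":0},{"wx":0,"wy":0,"wz":0,"dx":1,"dy":0,"dz":0,"claw":0},{"wx":0,"wy":0,"wz":0,"dx":1,"dy":0,"dz":0,"claw":0}])

```text
clock: 9.75
tool_pos: [0.5395, 0.1575, 0.3434]
eef_rot: [0.687, 0.727, -0.0, -0.003]
contact_force: [-0.3, 0.4, -0.7]
opening: 0.006
finger_force: 0.0
```

Emit:
step_arm(motion=[{"wx":0,"wy":0,"wz":0,"dx":0.5,"dy":0,"dz":0,"claw":0},{"wx":0,"wy":0,"wz":0,"dx":1,"dy":0,"dz":0,"claw":0},{"wx":0,"wy":0,"wz":0,"dx":1,"dy":0,"dz":0,"claw":0},{"wx":0,"wy":0,"wz":0,"dx":1,"dy":0,"dz":0,"claw":0}])

```text
clock: 10.15
tool_pos: [0.5378, 0.2304, 0.3434]
eef_rot: [0.69, 0.724, -0.002, -0.0]
contact_force: [0.1, -1.9, 0.0]
opening: 0.004
finger_force: 0.0
```

Run:
```python
from h import *
tell([.54,.237,.25],down(.05))
h=np.array([.173,.105])
for t in np.linspace(1.66,-.08,13):
    C=h+.15*np.array([-np.cos(t),np.sin(t)])+.014*np.array([np.sin(t),np.cos(t)])+[.009,0]; print(round(t,2),C.round(3), ((C-[.237,.25])/.08*[1,-1]).round(2))
```

```text
t 10.15 p [0.5378 0.2304 0.3434] F [ 0.1 -1.9  0. ] open 0.4 ff 0.0 q [-0.17  0.54 -0.55  1.47  0.29  1.22 -0.71]
[[-0.049, 0.999, -0.003], [0.999, 0.049, -0.003], [-0.003, -0.004, -1.0]]
shift [0.084 0.036 1.167]
turn [-0.0011  0.0008 -0.0003]
1.66 [0.209 0.253] [-0.35 -0.04]
1.52 [0.188 0.256] [-0.62 -0.07]
1.37 [0.166 0.255] [-0.89 -0.06]
1.23 [0.144 0.251] [-1.16 -0.01]
1.08 [0.124 0.244] [-1.42  0.08]
0.94 [0.104 0.234] [-1.66  0.2 ]
0.79 [0.086 0.221] [-1.88  0.36]
0.64 [0.071 0.206] [-2.08  0.55]
0.5 [0.057 0.189] [-2.25  0.76]
0.36 [0.046 0.17 ] [-2.38  1.  ]
0.21 [0.038 0.15 ] [-2.48  1.25]
0.06 [0.033 0.129] [-2.55  1.52]
-0.08 [0.031 0.107] [-2.57  1.79]
```

Emit:
step_arm(motion=[{"wx":0,"wy":0,"wz":0,"dx":0.08,"dy":0,"dz":0.4,"claw":0},{"wx":0,"wy":0,"wz":0,"dx":0.08,"dy":0,"dz":0.9,"claw":0},{"wx":0,"wy":0,"wz":0,"dx":0.08,"dy":0,"dz":1,"claw":0}])

```text
clock: 10.45
tool_pos: [0.5364, 0.2325, 0.2606]
eef_rot: [0.691, 0.723, -0.005, -0.001]
contact_force: [-0.9, -0.7, 0.0]
opening: 0.004
finger_force: 0.0
```

Emit:
step_arm(motion=[{"wx":0,"wy":0,"wz":0,"dx":0,"dy":0,"dz":0.17,"claw":0},{"wx":0,"wy":0,"wz":0,"dx":0,"dy":0,"dz":0.17,"claw":0},{"wx":0,"wy":0,"wz":0,"dx":0,"dy":0,"dz":0.17,"claw":0}])

```text
clock: 10.75
tool_pos: [0.5394, 0.2363, 0.2526]
eef_rot: [0.691, 0.723, 0.0, 0.0]
contact_force: [-0.6, 0.2, 0.2]
opening: 0.01
finger_force: 0.0
```

Emit:
step_arm(motion=[{"wx":0,"wy":0,"wz":0,"dx":-0.2,"dy":0,"dz":0,"claw":0},{"wx":0,"wy":0,"wz":0,"dx":-0.35,"dy":0,"dz":-0.04,"claw":0},{"wx":0,"wy":0,"wz":0,"dx":-0.5,"dy":0,"dz":-0.05,"claw":0},{"wx":0,"wy":0,"wz":0,"dx":-0.65,"dy":0,"dz":-0.06,"claw":0},{"wx":0,"wy":0,"wz":0,"dx":-0.8,"dy":0,"dz":-0.06,"claw":0},{"wx":0,"wy":0,"wz":0,"dx":-0.95,"dy":0,"dz":-0.05,"claw":0}])

```text
clock: 11.35
tool_pos: [0.5425, 0.16, 0.2561]
eef_rot: [0.69, 0.723, 0.0, 0.0]
contact_force: [-0.2, -0.3, 0.5]
opening: 0.002
finger_force: 0.0
```

Run:
```python
from h import *
tell()
p,d=snap('scene','scene4.png'); cv2.imwrite('pics/c5.png',cv2.resize(p[40:260,270:450,::-1],None,fx=2.7,fy=2.7,interpolation=cv2.INTER_CUBIC))
```

```text
t 11.35 p [0.5425 0.16   0.2561] F [-0.2 -0.3  0.5] open 0.2 ff 0.0 q [-0.05  0.59 -0.54  1.67  0.35  0.98 -0.66]
[[-0.046, 0.999, 0.0], [0.999, 0.046, -0.0], [-0.0, 0.0, -1.0]]
```

View pics/c5.png

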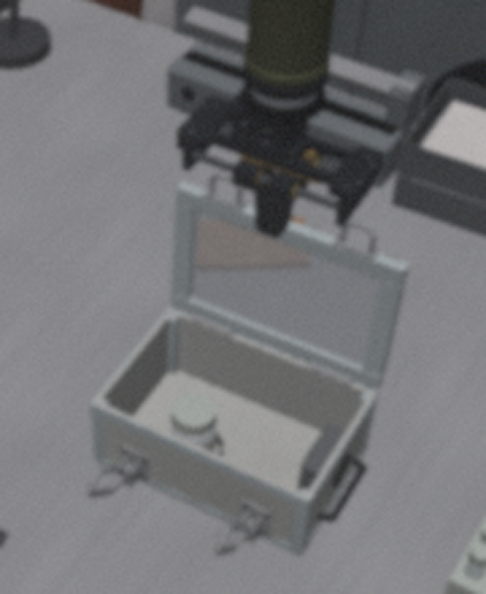

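Run:
```python
from h import *
print('tcp',proj('scene',get_state()['tool_pos']),'seen 370.7,126')
for z in(.22,.235,.25,.26,.275): print(z,proj('scene',[.54,.19,z]),proj('scene',[.66,.196,z]))
d=np.load('pics/scene0.png.npy');S=cloud('scene',d)
for u in(350,365,380,395): 
    print(u,[S[v,u].round(3).tolist() for v in range(108,150,4)])
```

```text
tcp (np.float64(369.43616780200205), np.float64(134.067487884427)) seen 370.7,126
0.22 (np.float64(373.5277138787464), np.float64(136.5039926595486)) (np.float64(412.3413147612677), np.float64(151.21507815525345))
0.235 (np.float64(373.9084786676389), np.float64(132.55984813174194)) (np.float64(413.09078599713416), np.float64(147.28131789046893))
0.25 (np.float64(374.29608750110356), np.float64(128.54480970372595)) (np.float64(413.85415877790047), np.float64(143.2745923905568))
0.26 (np.float64(374.5583873108165), np.float64(125.82778231751945)) (np.float64(414.37098923562667), np.float64(140.56189706492052))
0.275 (np.float64(374.95782001744), np.float64(121.69026653346242)) (np.float64(415.15840607030725), np.float64(136.42897119951635))
350 [[0.282, 0.497, 0.003], [0.458, 0.191, 0.272], [0.465, 0.182, 0.267], [0.467, 0.177, 0.257], [0.464, 0.184, 0.235], [0.466, 0.182, 0.223], [0.467, 0.181, 0.208], [0.469, 0.179, 0.195], [0.47, 0.178, 0.181], [0.469, 0.18, 0.163], [0.472, 0.176, 0.151]]
365 [[0.327, 0.533, -0.002], [0.34, 0.511, -0.001], [0.351, 0.492, -0.002], [0.512, 0.184, 0.272], [0.511, 0.187, 0.255], [0.513, 0.185, 0.242], [0.513, 0.187, 0.227], [0.514, 0.186, 0.212], [0.516, 0.185, 0.199], [0.517, 0.184, 0.184], [0.518, 0.185, 0.167]]
380 [[0.376, 0.563, -0.001], [0.389, 0.538, 0.003], [0.401, 0.517, 0.004], [0.407, 0.507, -0.005], [0.555, 0.191, 0.273], [0.558, 0.188, 0.262], [0.558, 0.19, 0.246], [0.561, 0.188, 0.234], [0.563, 0.186, 0.221], [0.563, 0.19, 0.202], [0.566, 0.185, 0.192]]
395 [[0.421, 0.601, -0.007], [0.434, 0.573, -0.001], [0.442, 0.559, -0.007], [0.454, 0.537, -0.005], [0.467, 0.51, 0.0], [0.601, 0.192, 0.28], [0.605, 0.186, 0.271], [0.606, 0.187, 0.257], [0.606, 0.192, 0.238], [0.608, 0.192, 0.224], [0.611, 0.189, 0.213]]
```

Run:
```python
from h import *
d=np.load('pics/scene4.png.npy');S=cloud('scene',d)
for u in(350,370,395): 
    print(u,[S[v,u].round(3).tolist() for v in range(104,156,4)])
```

```text
350 [[0.46, 0.187, 0.304], [0.282, 0.497, 0.003], [0.459, 0.19, 0.273], [0.465, 0.181, 0.268], [0.466, 0.18, 0.254], [0.465, 0.183, 0.236], [0.465, 0.184, 0.221], [0.466, 0.182, 0.207], [0.468, 0.18, 0.194], [0.466, 0.184, 0.174], [0.469, 0.18, 0.162], [0.472, 0.177, 0.15], [0.473, 0.176, 0.134]]
370 [[0.533, 0.165, 0.35], [0.555, 0.123, 0.374], [0.554, 0.126, 0.36], [0.545, 0.147, 0.327], [0.545, 0.148, 0.313], [0.545, 0.151, 0.297], [0.529, 0.186, 0.25], [0.529, 0.187, 0.234], [0.53, 0.188, 0.218], [0.533, 0.184, 0.208], [0.534, 0.184, 0.192], [0.536, 0.182, 0.179], [0.537, 0.183, 0.163]]
395 [[0.611, 0.146, 0.396], [0.617, 0.134, 0.395], [0.622, 0.126, 0.39], [0.623, 0.128, 0.376], [0.624, 0.128, 0.364], [0.466, 0.514, -0.003], [0.6, 0.195, 0.277], [0.606, 0.184, 0.273], [0.606, 0.188, 0.256], [0.607, 0.189, 0.241], [0.608, 0.19, 0.225], [0.611, 0.189, 0.213], [0.613, 0.189, 0.198]]
```

Run:
```python
from h import *
for f,c,lo in(('scene4',(.5425,.16,.2561),.2),('scene2',(.515,.0687,.0767),.05)):
    S=cloud('scene',np.load(f'pics/{f}.png.npy'))
    m=(abs(S[...,1]-c[1])<.02 if f=='scene4' else (S[...,1]>0.02)&(S[...,1]<.1))&(abs(S[...,0]-c[0])<.08)&(S[...,2]>c[2]-.03)&(S[...,2]<c[2]+.07)
    im=cv2.imread(f'pics/{f}.png').max(2)
    q=S[m&(im<75)]; i=q[:,2].argsort(); print(f,len(q),q[i[:12]].round(3).tolist())
tell()
```

```text
scene4 116 [[0.54, 0.149, 0.289], [0.534, 0.15, 0.29], [0.543, 0.15, 0.29], [0.537, 0.15, 0.29], [0.546, 0.151, 0.291], [0.551, 0.146, 0.293], [0.545, 0.151, 0.294], [0.543, 0.15, 0.294], [0.532, 0.147, 0.294], [0.554, 0.147, 0.294], [0.552, 0.15, 0.295], [0.535, 0.148, 0.295]]
scene2 83 [[0.541, 0.06, 0.113], [0.546, 0.058, 0.113], [0.544, 0.061, 0.114], [0.486, 0.06, 0.114], [0.548, 0.059, 0.114], [0.486, 0.056, 0.118], [0.489, 0.067, 0.118], [0.484, 0.053, 0.119], [0.484, 0.058, 0.119], [0.489, 0.061, 0.119], [0.482, 0.056, 0.119], [0.479, 0.054, 0.12]]
t 11.4 p [0.5427 0.1571 0.2556] F [-0.7 -2.2  0.7] open 0.2 ff 0.0 q [-0.05  0.59 -0.53  1.68  0.35  0.98 -0.66]
[[-0.043, 0.999, -0.0], [0.999, 0.043, -0.003], [-0.003, -0.0, -1.0]]
```

Emit:
step_arm(motion=[{"wx":0,"wy":0,"wz":0,"dx":0.3,"dy":0,"dz":-0.08,"claw":0},{"wx":0,"wy":0,"wz":0,"dx":0.7,"dy":0,"dz":-0.08,"claw":0},{"wx":0,"wy":0,"wz":0,"dx":0.97,"dy":0,"dz":-0.08,"claw":0},{"wx":0,"wy":0,"wz":0,"dx":0.97,"dy":0,"dz":-0.08,"claw":0}])

```text
clock: 11.8
tool_pos: [0.5375, 0.2432, 0.2625]
eef_rot: [0.688, 0.725, 0.001, -0.001]
contact_force: [-1.1, 0.4, -0.5]
opening: 0.008
finger_force: 0.0
```

Emit:
step_arm(motion=[{"wx":0,"wy":0,"wz":0,"dx":0,"dy":0,"dz":0.25,"claw":0},{"wx":0,"wy":0,"wz":0,"dx":0,"dy":0,"dz":0.5,"claw":0},{"wx":0,"wy":0,"wz":0,"dx":0,"dy":0,"dz":0.5,"claw":0}])

```text
clock: 12.1
tool_pos: [0.5374, 0.2359, 0.2197]
eef_rot: [0.691, 0.723, -0.003, -0.0]
contact_force: [0.5, -0.5, 0.1]
opening: 0.002
finger_force: 0.0
```

Emit:
step_arm(motion=[{"wx":0,"wy":0,"wz":0,"dx":-0.2,"dy":0,"dz":0,"claw":0},{"wx":0,"wy":0,"wz":0,"dx":-0.35,"dy":0,"dz":-0.04,"claw":0},{"wx":0,"wy":0,"wz":0,"dx":-0.47,"dy":0,"dz":-0.05,"claw":0},{"wx":0,"wy":0,"wz":0,"dx":-0.6,"dy":0,"dz":-0.06,"claw":0}])

```text
clock: 12.5
tool_pos: [0.5416, 0.1908, 0.2281]
eef_rot: [0.69, 0.723, 0.001, -0.0]
contact_force: [-0.5, 3.1, -2.1]
opening: 0.004
finger_force: 1.5
```

Run:
```python
from h import *
tell()
p,d=snap('scene','scene5.png'); S=cloud('scene',d)
for u in(350,400): print(u,[S[v,u].round(3).tolist() for v in range(108,156,4)])
```

```text
t 12.5 p [0.5416 0.1908 0.2281] F [-0.5  3.1 -2.1] open 0.3 ff 1.4873226050167432 q [-0.11  0.63 -0.52  1.69  0.38  0.92 -0.73]
[[-0.047, 0.999, 0.002], [0.999, 0.047, 0.002], [0.002, 0.002, -1.0]]
350 [[0.281, 0.5, 0.0], [0.293, 0.48, 0.0], [0.47, 0.172, 0.276], [0.477, 0.161, 0.272], [0.477, 0.161, 0.258], [0.476, 0.165, 0.24], [0.475, 0.167, 0.223], [0.475, 0.167, 0.207], [0.476, 0.168, 0.191], [0.474, 0.172, 0.172], [0.474, 0.172, 0.155], [0.475, 0.172, 0.139]]
400 [[0.614, 0.174, 0.366], [0.621, 0.161, 0.365], [0.623, 0.159, 0.354], [0.625, 0.159, 0.342], [0.626, 0.16, 0.329], [0.623, 0.173, 0.304], [0.503, 0.482, -0.0], [0.626, 0.173, 0.278], [0.629, 0.169, 0.267], [0.631, 0.169, 0.254], [0.63, 0.177, 0.232], [0.632, 0.176, 0.219]]
```

Emit:
step_arm(motion=[{"wx":0,"wy":0,"wz":0,"dx":-0.15,"dy":0,"dz":0.03,"claw":0},{"wx":0,"wy":0,"wz":0,"dx":-0.29,"dy":0,"dz":0.05,"claw":0},{"wx":0,"wy":0,"wz":0,"dx":-0.43,"dy":0,"dz":0.07,"claw":0},{"wx":0,"wy":0,"wz":0,"dx":-0.56,"dy":0,"dz":0.1,"claw":0},{"wx":0,"wy":0,"wz":0,"dx":-0.69,"dy":0,"dz":0.14,"claw":0},{"wx":0,"wy":0,"wz":0,"dx":-0.81,"dy":0,"dz":0.19,"claw":0},{"wx":0,"wy":0,"wz":0,"dx":-0.91,"dy":0,"dz":0.23,"claw":0},{"wx":0,"wy":0,"wz":0,"dx":-1,"dy":0,"dz":0.27,"claw":0}])

```text
clock: 13.35
tool_pos: [0.5444, 0.1101, 0.2048]
eef_rot: [0.69, 0.723, -0.0, -0.0]
contact_force: [0.0, 1.8, -0.8]
opening: 0.009
finger_force: 0.9
```

Emit:
step_arm(motion=[{"wx":0,"wy":0,"wz":0,"dx":-0.15,"dy":0,"dz":0.1,"claw":0},{"wx":0,"wy":0,"wz":0,"dx":-0.29,"dy":0,"dz":0.2,"claw":0},{"wx":0,"wy":0,"wz":0,"dx":-0.38,"dy":0,"dz":0.3,"claw":0},{"wx":0,"wy":0,"wz":0,"dx":-0.475,"dy":0,"dz":0.39,"claw":0},{"wx":0,"wy":0,"wz":0,"dx":-0.56,"dy":0,"dz":0.5,"claw":0},{"wx":0,"wy":0,"wz":0,"dx":-0.65,"dy":0,"dz":0.6,"claw":0},{"wx":0,"wy":0,"wz":0,"dx":-0.72,"dy":0,"dz":0.72,"claw":0},{"wx":0,"wy":0,"wz":0,"dx":-0.79,"dy":0,"dz":0.84,"claw":0}])

```text
clock: 14.15
tool_pos: [0.5475, 0.0474, 0.1374]
eef_rot: [0.69, 0.724, -0.0, -0.0]
contact_force: [-1.0, 1.1, 0.5]
opening: 0.005
finger_force: 0.4
```

Run:
```python
from h import *
tell([.548,.033,.088])
p,d=snap('scene','scene6.png'); S=cloud('scene',d)
m=(S[...,0]>.44)&(S[...,0]<.47)&(S[...,2]>.09)&(S[...,2]<.3)&(S[...,1]>-.06)&(S[...,1]<.2)
q=S[m];
for y in(-.02,.0,.02,.04,.06,.1,.15): k=q[abs(q[:,1]-y)<.006]; print(y,np.percentile(k[:,2],[10,50,90]).round(3) if len(k) else '')
```

```text
t 14.15 p [0.5475 0.0474 0.1374] F [-1.   1.1  0.5] open 0.5 ff 0.41622453747550026 q [ 0.11  0.72 -0.47  1.85  0.49  0.69 -0.6 ]
[[-0.047, 0.999, -0.0], [0.999, 0.047, -0.0], [-0.0, -0.0, -1.0]]
shift [-0.18  -0.002  0.618]
-0.02 [0.177 0.18  0.181]
0.0 [0.095 0.103 0.176]
0.02 [0.172 0.176 0.276]
0.04 [0.162 0.257 0.278]
0.06 [0.153 0.162 0.278]
0.1 [0.139 0.141 0.142]
0.15
```

Emit:
step_arm(motion=[{"wx":0,"wy":0,"wz":0,"dx":-0.06,"dy":0,"dz":0.14,"claw":0},{"wx":0,"wy":0,"wz":0,"dx":-0.11,"dy":0,"dz":0.28,"claw":0},{"wx":0,"wy":0,"wz":0,"dx":-0.15,"dy":0,"dz":0.42,"claw":0},{"wx":0,"wy":0,"wz":0,"dx":-0.18,"dy":0,"dz":0.55,"claw":0},{"wx":0,"wy":0,"wz":0,"dx":-0.18,"dy":0,"dz":0.61,"claw":0},{"wx":0,"wy":0,"wz":0,"dx":-0.18,"dy":0,"dz":0.61,"claw":0}])

```text
clock: 14.8
tool_pos: [0.5478, 0.0332, 0.0886]
eef_rot: [0.69, 0.724, -0.001, -0.0]
contact_force: [-0.2, -0.7, 0.1]
opening: 0.007
finger_force: 0.0
```

```bash
cat > lid.py <<'E'
from h import *
tell()
p,d=snap('scene','scene7.png'); S=cloud('scene',d)
for lo,hi in((.43,.49),(.60,.66)):
    q=S[(S[...,0]>lo)&(S[...,0]<hi)&(S[...,2]>.09)&(S[...,2]<.16)]
    print([(y,np.median(q[abs(q[:,1]-y)<.005][:,2]).round(4)) for y in(.01,.015,.02,.05,.08,.12,.15,.16)])
E
python3 lid.py
```

```text
t 14.8 p [0.5478 0.0332 0.0886] F [-0.2 -0.7  0.1] open 0.6 ff 0.0 q [ 0.1   0.79 -0.41  1.89  0.55  0.58 -0.62]
[[-0.047, 0.999, -0.002], [0.999, 0.047, -0.0], [-0.0, -0.002, -1.0]]
[(0.01, np.float64(0.1196)), (0.015, np.float64(0.1195)), (0.02, np.float64(0.1186)), (0.05, np.float64(0.1161)), (0.08, np.float64(0.1165)), (0.12, np.float64(nan)), (0.15, np.float64(nan)), (0.16, np.float64(nan))]
[(0.01, np.float64(0.1139)), (0.015, np.float64(0.1186)), (0.02, np.float64(0.1189)), (0.05, np.float64(0.1164)), (0.08, np.float64(0.115)), (0.12, np.float64(0.1154)), (0.15, np.float64(0.116)), (0.16, np.float64(0.1182))]
  return _methods._mean(a, axis=axis, dtype=dtype,
  ret = ret.dtype.type(ret / rcount)
```

Emit:
step_arm(motion=[{"wx":0,"wy":0,"wz":0,"dx":-0.1,"dy":0,"dz":0.04,"claw":0},{"wx":0,"wy":0,"wz":0,"dx":-0.1,"dy":0,"dz":0.08,"claw":0},{"wx":0,"wy":0,"wz":0,"dx":-0.1,"dy":0,"dz":0.08,"claw":0}])

```text
clock: 15.15
tool_pos: [0.5496, 0.0272, 0.0869]
eef_rot: [0.69, 0.724, 0.002, 0.001]
contact_force: [-7.9, 1.8, 29.1]
opening: 0.004
finger_force: 14.7
```

Emit:
step_arm(motion=[{"wx":0,"wy":0,"wz":0,"dx":0,"dy":0,"dz":0.03,"claw":0},{"wx":0,"wy":0,"wz":0,"dx":0,"dy":0,"dz":0.05,"claw":0},{"wx":0,"wy":0,"wz":0,"dx":0,"dy":0,"dz":0.05,"claw":0}])

```text
clock: 15.45
tool_pos: [0.5498, 0.0272, 0.0865]
eef_rot: [0.69, 0.724, 0.002, 0.002]
contact_force: [-15.7, 1.9, 61.4]
opening: 0.008
finger_force: 30.6
```

```bash
python3 lid.py 2>/dev/null
```

```text
t 15.45 p [0.5498 0.0272 0.0865] F [-15.7   1.9  61.4] open 0.7 ff 30.603329110890627 q [ 0.11  0.79 -0.41  1.89  0.56  0.57 -0.62]
[[-0.048, 0.999, 0.006], [0.999, 0.048, -0.0], [-0.001, 0.006, -1.0]]
[(0.01, np.float64(0.1185)), (0.015, np.float64(0.1179)), (0.02, np.float64(0.1175)), (0.05, np.float64(0.1158)), (0.08, np.float64(0.1149)), (0.12, np.float64(nan)), (0.15, np.float64(nan)), (0.16, np.float64(nan))]
[(0.01, np.float64(0.1126)), (0.015, np.float64(0.1176)), (0.02, np.float64(0.1189)), (0.05, np.float64(0.1154)), (0.08, np.float64(0.1144)), (0.12, np.float64(0.1156)), (0.15, np.float64(0.1159)), (0.16, np.float64(0.1177))]
```

Emit:
step_arm(motion=[{"wx":0,"wy":0,"wz":0,"dx":0,"dy":0,"dz":-0.2,"claw":0},{"wx":0,"wy":0,"wz":0,"dx":0,"dy":0,"dz":-0.6,"claw":0},{"wx":0,"wy":0,"wz":0,"dx":0,"dy":0,"dz":-1,"claw":0}])

```text
clock: 15.8
tool_pos: [0.5485, 0.0246, 0.1603]
eef_rot: [0.69, 0.723, -0.0, 0.0]
contact_force: [0.5, 0.0, 0.4]
opening: 0.009
finger_force: 0.0
```

Emit:
step_arm(motion=[{"wx":0,"wy":0,"wz":0,"dx":-0.5,"dy":-0.25,"dz":0,"claw":0},{"wx":0,"wy":0,"wz":0,"dx":-1,"dy":-0.5,"dz":0,"claw":0},{"wx":0,"wy":0,"wz":0,"dx":-1,"dy":-0.5,"dz":0,"claw":0}])

```text
clock: 16.1
tool_pos: [0.509, -0.065, 0.1588]
eef_rot: [0.694, 0.72, -0.004, 0.001]
contact_force: [0.4, -0.1, 0.0]
opening: 0.004
finger_force: 0.0
```

Emit:
step_arm(motion=[{"wx":0,"wy":0,"wz":0,"dx":-0.5,"dy":-0.25,"dz":0,"claw":0},{"wx":0,"wy":0,"wz":0,"dx":-0.96,"dy":-0.43,"dz":0,"claw":0},{"wx":0,"wy":0,"wz":0,"dx":-0.96,"dy":-0.43,"dz":0,"claw":0},{"wx":0,"wy":0,"wz":0,"dx":-0.96,"dy":-0.43,"dz":0,"claw":0},{"wx":0,"wy":0,"wz":0,"dx":-0.96,"dy":-0.43,"dz":0,"claw":0}])

```text
clock: 16.6
tool_pos: [0.4826, -0.1335, 0.1594]
eef_rot: [0.69, 0.724, 0.001, 0.0]
contact_force: [0.5, 0.6, -0.1]
opening: 0.007
finger_force: 0.0
```

Run:
```python
from h import *
tell([.4825,-.133,.0245],down(.05))
for n in('top','scene'):
    p,d=snap(n,n+'8.png'); W=cloud(n,d)
    m=(W[...,2]>.045)&(W[...,2]<.12)&(W[...,0]>.44)&(W[...,0]<.68)&(W[...,1]>-.12)&(W[...,1]<-.035)
    for lo,hi in((.44,.55),(.55,.68)):
        q=W[m&(W[...,0]>lo)&(W[...,0]<hi)]; i=q[:,1].argsort(); print(n,len(q),np.median(q,0).round(3),q[i[:4]].round(3).tolist(), q[q[:,2].argsort()[-2:]].round(3).tolist())
cv2.imwrite('pics/c6.png',cv2.resize(p[100:270,260:430,::-1],None,fx=3.4,fy=3.4,interpolation=cv2.INTER_CUBIC))
```

```text
t 16.6 p [ 0.4826 -0.1335  0.1594] F [ 0.5  0.6 -0.1] open 0.6 ff 0.0 q [ 0.5   0.64 -0.52  1.98  0.5   0.65 -0.29]
[[-0.048, 0.999, 0.001], [0.999, 0.048, 0.001], [0.001, 0.001, -1.0]]
shift [ 0.005 -0.003  1.686]
turn [ 0.0004 -0.0002 -0.0006]
top 49 [ 0.481 -0.063  0.078] [[0.482, -0.088, 0.089], [0.485, -0.085, 0.095], [0.482, -0.084, 0.099], [0.48, -0.083, 0.078]] [[0.481, -0.075, 0.106], [0.481, -0.078, 0.106]]
top 53 [ 0.631 -0.057  0.083] [[0.63, -0.077, 0.09], [0.636, -0.077, 0.09], [0.632, -0.077, 0.093], [0.629, -0.074, 0.097]] [[0.629, -0.07, 0.112], [0.631, -0.057, 0.114]]
scene 68 [ 0.483 -0.075  0.078] [[0.482, -0.093, 0.092], [0.482, -0.092, 0.096], [0.485, -0.092, 0.088], [0.487, -0.091, 0.088]] [[0.481, -0.081, 0.105], [0.485, -0.076, 0.107]]
scene 66 [ 0.633 -0.067  0.088] [[0.634, -0.085, 0.091], [0.633, -0.083, 0.083], [0.632, -0.083, 0.091], [0.629, -0.082, 0.088]] [[0.633, -0.069, 0.107], [0.633, -0.065, 0.108]]
```

View pics/c6.png

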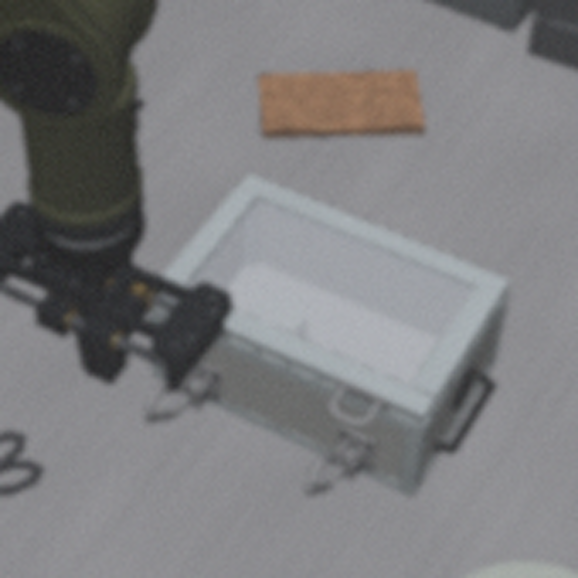

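Lid closed, and both hooks still lean out, with their tips at crop (150,415) and (312,488). Now pushing the near hook.

Emit:
step_arm(motion=[{"wx":0,"wy":0,"wz":0,"dx":0,"dy":0,"dz":0.5,"claw":0},{"wx":0,"wy":0,"wz":0,"dx":0,"dy":0,"dz":1,"claw":0},{"wx":0,"wy":0,"wz":0,"dx":0,"dy":0,"dz":1,"claw":0}])

```text
clock: 17.0
tool_pos: [0.4791, -0.1331, 0.0758]
eef_rot: [0.689, 0.724, -0.002, -0.003]
contact_force: [-0.3, 0.4, 0.5]
opening: 0.003
finger_force: 0.0
```

Emit:
step_arm(motion=[{"wx":0,"wy":0,"wz":0,"dx":0.1,"dy":0,"dz":0.47,"claw":0},{"wx":0,"wy":0,"wz":0,"dx":0.25,"dy":0,"dz":0.47,"claw":0},{"wx":0,"wy":0,"wz":0,"dx":0.4,"dy":0,"dz":0.44,"claw":0},{"wx":0,"wy":0,"wz":0,"dx":0.5,"dy":0,"dz":0.42,"claw":0},{"wx":0,"wy":0,"wz":0,"dx":0.6,"dy":0,"dz":0.4,"claw":0},{"wx":0,"wy":0,"wz":0,"dx":0.6,"dy":0,"dz":0.4,"claw":0}])

```text
clock: 17.6
tool_pos: [0.4807, -0.095, 0.051]
eef_rot: [0.693, 0.721, -0.004, 0.006]
contact_force: [0.3, -16.8, 13.4]
opening: 0.007
finger_force: 8.4
```

```bash
cat > hk.py <<'E'
import sys
from h import *
tell()
p,d=snap('scene',sys.argv[1]); W=cloud('scene',d)
m=(W[...,2]>.045)&(W[...,2]<.14)&(W[...,1]>-.12)&(W[...,1]<-.015)
for lo,hi in((.465,.497),(.615,.65)):
    q=W[m&(W[...,0]>lo)&(W[...,0]<hi)]; i=q[:,1].argsort(); print(len(q),q[i[:3]].round(3).tolist(), q[q[:,2].argsort()[-3:]].round(3).tolist())
E
python3 hk.py s9.png
```

```text
t 17.6 p [ 0.4807 -0.095   0.051 ] F [  0.3 -16.8  13.4] open 0.6 ff 8.43809869074903 q [ 0.26  0.8  -0.28  2.09  0.68  0.34 -0.55]
[[-0.04, 0.999, 0.002], [0.999, 0.04, -0.014], [-0.014, 0.002, -1.0]]
98 [[0.465, -0.11, 0.121], [0.494, -0.109, 0.105], [0.47, -0.109, 0.092]] [[0.466, -0.106, 0.122], [0.468, -0.108, 0.13], [0.469, -0.108, 0.135]]
114 [[0.63, -0.084, 0.091], [0.633, -0.083, 0.092], [0.636, -0.082, 0.089]] [[0.64, -0.024, 0.115], [0.642, -0.023, 0.116], [0.632, -0.022, 0.116]]
```

The tip rode on the hook's crown (force on the tool was +z). I'll back off, go lower and push on the spine's back.

Emit:
step_arm(motion=[{"wx":0,"wy":0,"wz":0,"dx":-0.2,"dy":0,"dz":0,"claw":0},{"wx":0,"wy":0,"wz":0,"dx":-0.45,"dy":0,"dz":0,"claw":0},{"wx":0,"wy":0,"wz":0,"dx":-0.45,"dy":0,"dz":0,"claw":0},{"wx":0,"wy":0,"wz":0,"dx":-0.45,"dy":0,"dz":0.2,"claw":0},{"wx":0,"wy":0,"wz":0,"dx":-0.45,"dy":0,"dz":0.4,"claw":0},{"wx":0,"wy":0,"wz":0,"dx":-0.45,"dy":0,"dz":0.4,"claw":0}])

```text
clock: 18.25
tool_pos: [0.4812, -0.1208, 0.0153]
eef_rot: [0.69, 0.724, 0.0, -0.0]
contact_force: [-0.0, 0.5, -0.1]
opening: 0.005
finger_force: 0.0
```

Emit:
step_arm(motion=[{"wx":0,"wy":0,"wz":0,"dx":0.1,"dy":0,"dz":0,"claw":0},{"wx":0,"wy":0,"wz":0,"dx":0.2,"dy":0,"dz":0,"claw":0},{"wx":0,"wy":0,"wz":0,"dx":0.3,"dy":0,"dz":-0.02,"claw":0},{"wx":0,"wy":0,"wz":0,"dx":0.35,"dy":0,"dz":-0.05,"claw":0},{"wx":0,"wy":0,"wz":0,"dx":0.35,"dy":0,"dz":-0.05,"claw":0}])

```text
clock: 18.75
tool_pos: [0.4803, -0.094, 0.0198]
eef_rot: [0.69, 0.724, 0.0, 0.0]
contact_force: [0.8, -0.4, -0.2]
opening: 0.006
finger_force: 0.0
```

```bash
python3 hk.py s10.png
```

```text
t 18.75 p [ 0.4803 -0.094   0.0198] F [ 0.8 -0.4 -0.2] open 0.5 ff 0.0 q [ 0.24  0.86 -0.23  2.1   0.72  0.26 -0.57]
[[-0.048, 0.999, 0.001], [0.999, 0.048, -0.0], [-0.0, 0.001, -1.0]]
137 [[0.488, -0.12, 0.139], [0.47, -0.119, 0.139], [0.477, -0.119, 0.135]] [[0.47, -0.119, 0.139], [0.497, -0.082, 0.14], [0.49, -0.119, 0.14]]
111 [[0.634, -0.085, 0.091], [0.633, -0.083, 0.092], [0.633, -0.082, 0.081]] [[0.638, -0.026, 0.117], [0.63, -0.023, 0.117], [0.62, -0.022, 0.118]]
```

Emit:
step_arm(motion=[{"wx":0,"wy":0,"wz":0,"dx":0.06,"dy":0,"dz":-0.08,"claw":0},{"wx":0,"wy":0,"wz":0,"dx":0.12,"dy":0,"dz":-0.12,"claw":0},{"wx":0,"wy":0,"wz":0,"dx":0.18,"dy":0,"dz":-0.16,"claw":0},{"wx":0,"wy":0,"wz":0,"dx":0.18,"dy":0,"dz":-0.16,"claw":0}])

```text
clock: 19.2
tool_pos: [0.4793, -0.0823, 0.0329]
eef_rot: [0.691, 0.723, -0.001, 0.001]
contact_force: [-0.4, -5.2, 3.4]
opening: 0.003
finger_force: 2.3
```

```bash
python3 hk.py s11.png;python3 - <<'E'
from h import *
p=cv2.imread('pics/s11.png'); print(proj('scene',[.482,-.09,.09]))
cv2.imwrite('pics/c7.png',cv2.resize(p[170:270,270:400],None,fx=6,fy=6,interpolation=cv2.INTER_CUBIC))
E
```

```text
t 19.2 p [ 0.4793 -0.0823  0.0329] F [-0.4 -5.2  3.4] open 0.3 ff 2.283359197899699 q [ 0.22  0.83 -0.25  2.1   0.7   0.29 -0.58]
[[-0.045, 0.999, 0.0], [0.999, 0.045, -0.003], [-0.003, 0.0, -1.0]]
109 [[0.467, -0.12, 0.138], [0.496, -0.118, 0.139], [0.492, -0.118, 0.136]] [[0.469, -0.095, 0.138], [0.47, -0.115, 0.139], [0.496, -0.118, 0.139]]
115 [[0.63, -0.084, 0.091], [0.633, -0.084, 0.088], [0.632, -0.082, 0.091]] [[0.628, -0.024, 0.116], [0.639, -0.023, 0.118], [0.631, -0.025, 0.119]]
(np.float64(302.64548284572845), np.float64(220.70639865048167))
```

View pics/c7.png

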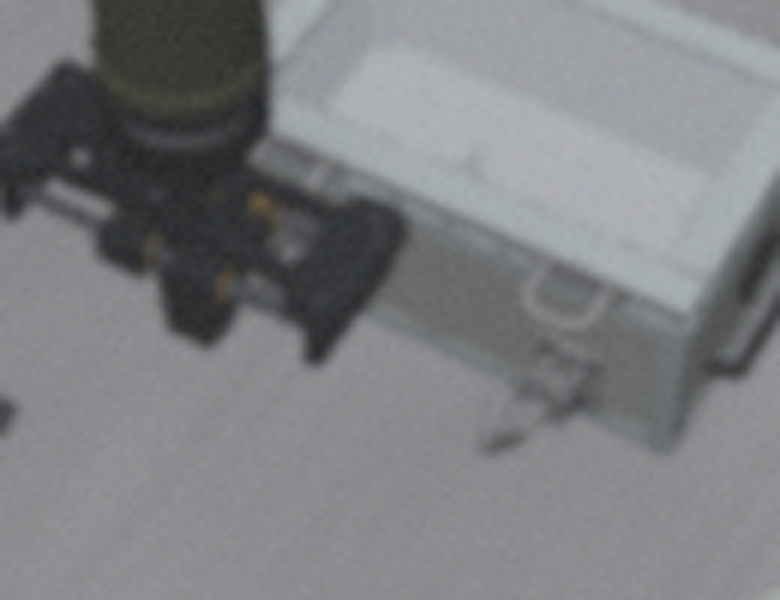

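Emit:
step_arm(motion=[{"wx":0,"wy":0,"wz":0,"dx":0.06,"dy":0,"dz":-0.06,"claw":0},{"wx":0,"wy":0,"wz":0,"dx":0.12,"dy":0,"dz":-0.11,"claw":0},{"wx":0,"wy":0,"wz":0,"dx":0.18,"dy":0,"dz":-0.15,"claw":0},{"wx":0,"wy":0,"wz":0,"dx":0.18,"dy":0,"dz":-0.15,"claw":0}])

```text
clock: 19.65
tool_pos: [0.4786, -0.0654, 0.0444]
eef_rot: [0.69, 0.724, 0.0, 0.0]
contact_force: [-0.2, -4.3, 2.6]
opening: 0.006
finger_force: 1.7
```

Emit:
step_arm(motion=[{"wx":0,"wy":0,"wz":0,"dx":0.05,"dy":0,"dz":-0.02,"claw":0},{"wx":0,"wy":0,"wz":0,"dx":0.1,"dy":0,"dz":-0.04,"claw":0},{"wx":0,"wy":0,"wz":0,"dx":0.1,"dy":0,"dz":-0.04,"claw":0}])

```text
clock: 19.95
tool_pos: [0.4783, -0.0586, 0.0474]
eef_rot: [0.691, 0.723, -0.0, 0.001]
contact_force: [1.3, -5.7, 3.2]
opening: 0.01
finger_force: 2.6
```

```bash
python3 hk.py s12.png
```

```text
t 19.95 p [ 0.4783 -0.0586  0.0474] F [ 1.3 -5.7  3.2] open 0.8 ff 2.639233823865652 q [ 0.19  0.8  -0.27  2.11  0.67  0.31 -0.6 ]
[[-0.046, 0.999, 0.0], [0.999, 0.046, -0.001], [-0.001, 0.0, -1.0]]
114 [[0.468, -0.074, 0.125], [0.469, -0.074, 0.099], [0.472, -0.074, 0.091]] [[0.466, -0.072, 0.131], [0.468, -0.06, 0.137], [0.469, -0.066, 0.139]]
115 [[0.633, -0.084, 0.089], [0.636, -0.083, 0.094], [0.63, -0.083, 0.084]] [[0.626, -0.027, 0.118], [0.637, -0.024, 0.118], [0.62, -0.023, 0.119]]
```

Emit:
step_arm(motion=[{"wx":0,"wy":0,"wz":0,"dx":0.05,"dy":0,"dz":-0.02,"claw":0},{"wx":0,"wy":0,"wz":0,"dx":0.1,"dy":0,"dz":-0.04,"claw":0},{"wx":0,"wy":0,"wz":0,"dx":0.1,"dy":0,"dz":-0.04,"claw":0}])

```text
clock: 20.3
tool_pos: [0.478, -0.0483, 0.0503]
eef_rot: [0.69, 0.724, 0.001, -0.0]
contact_force: [0.2, -0.3, 0.4]
opening: 0.003
finger_force: 0.5
```

Emit:
step_arm(motion=[{"wx":0,"wy":0,"wz":0,"dx":0.04,"dy":0,"dz":-0.02,"claw":0},{"wx":0,"wy":0,"wz":0,"dx":0.08,"dy":0,"dz":-0.03,"claw":0},{"wx":0,"wy":0,"wz":0,"dx":0.08,"dy":0,"dz":-0.03,"claw":0}])

```text
clock: 20.6
tool_pos: [0.4771, -0.0459, 0.0522]
eef_rot: [0.691, 0.723, -0.002, 0.001]
contact_force: [2.4, -7.4, -3.6]
opening: 0.006
finger_force: 3.5
```

```bash
python3 -c "
from h import *
tell()"
```

```text
t 20.6 p [ 0.4771 -0.0459  0.0522] F [ 2.4 -7.4 -3.6] open 0.6 ff 3.5478181932037245 q [ 0.17  0.79 -0.27  2.12  0.66  0.32 -0.62]
[[-0.045, 0.999, -0.002], [0.999, 0.045, -0.003], [-0.003, -0.002, -1.0]]
```

The near hook has snapped home: the force dropped, then a hard stop came. Now the far hook, by the same relative path.

Emit:
step_arm(motion=[{"wx":0,"wy":0,"wz":0,"dx":-0.3,"dy":0,"dz":0,"claw":0},{"wx":0,"wy":0,"wz":0,"dx":-0.7,"dy":0,"dz":0,"claw":0},{"wx":0,"wy":0,"wz":0,"dx":-1,"dy":0,"dz":0,"claw":0},{"wx":0,"wy":0,"wz":0,"dx":-1,"dy":0.3,"dz":0,"claw":0},{"wx":0,"wy":0,"wz":0,"dx":-1,"dy":0.7,"dz":0,"claw":0},{"wx":0,"wy":0,"wz":0,"dx":-1,"dy":0.95,"dz":0,"claw":0},{"wx":0,"wy":0,"wz":0,"dx":-1,"dy":0.95,"dz":0,"claw":0}])

```text
clock: 21.3
tool_pos: [0.5606, -0.1179, 0.0528]
eef_rot: [0.69, 0.724, 0.003, 0.001]
contact_force: [-0.5, -0.2, -0.0]
opening: 0.001
finger_force: 0.0
```

Emit:
step_arm(motion=[{"wx":0,"wy":0,"wz":0,"dx":0,"dy":0.4,"dz":0,"claw":0},{"wx":0,"wy":0,"wz":0,"dx":0,"dy":0.93,"dz":0,"claw":0},{"wx":0,"wy":0,"wz":0,"dx":0,"dy":0.93,"dz":0.2,"claw":0},{"wx":0,"wy":0,"wz":0,"dx":0,"dy":0.93,"dz":0.4,"claw":0},{"wx":0,"wy":0,"wz":0,"dx":0,"dy":0.93,"dz":0.4,"claw":0}])

```text
clock: 21.8
tool_pos: [0.6268, -0.1163, 0.0174]
eef_rot: [0.69, 0.724, -0.003, -0.003]
contact_force: [-0.5, 0.4, -0.8]
opening: 0.0
finger_force: 0.0
```

```bash
python3 hk.py s13.png
python3 - <<'E'
from h import *
tell(None,down(.05))
W=cloud('scene',np.load('pics/s13.png.npy')); m=(W[...,2]>.1)&(W[...,2]<.16)&(W[...,1]>-.06)&(W[...,1]<-.012)&(abs(W[...,0]-.478)<.02); print(W[m].round(3)[:25].tolist())
E
```

```text
t 21.8 p [ 0.6268 -0.1163  0.0174] F [-0.5  0.4 -0.8] open 0.0 ff 0.0 q [ 0.34  0.99 -0.43  1.63  0.59  0.67 -0.35]
[[-0.048, 0.999, -0.008], [0.999, 0.048, -0.0], [0.0, -0.008, -1.0]]
103 [[0.48, -0.041, 0.108], [0.481, -0.041, 0.112], [0.479, -0.041, 0.075]] [[0.479, -0.023, 0.129], [0.48, -0.019, 0.129], [0.483, -0.029, 0.133]]
57 [[0.619, -0.116, 0.093], [0.648, -0.116, 0.14], [0.618, -0.116, 0.102]] [[0.65, -0.109, 0.138], [0.647, -0.104, 0.138], [0.648, -0.116, 0.14]]
t 21.85 p [ 0.6278 -0.1164  0.0188] F [-0.7  0.3  0.3] open 0.6 ff 0.0 q [ 0.34  0.98 -0.43  1.63  0.59  0.67 -0.35]
[[-0.048, 0.999, -0.006], [0.999, 0.048, -0.0], [0.0, -0.006, -1.0]]
turn [-0.002  -0.     -0.0007]
[[0.465, -0.013, 0.118], [0.477, -0.015, 0.128], [0.48, -0.014, 0.129], [0.458, -0.013, 0.11], [0.462, -0.014, 0.113], [0.465, -0.012, 0.113], [0.475, -0.017, 0.125], [0.48, -0.019, 0.129], [0.482, -0.016, 0.128], [0.484, -0.014, 0.127], [0.466, -0.019, 0.116], [0.475, -0.022, 0.125], [0.479, -0.023, 0.129], [0.481, -0.02, 0.126], [0.483, -0.018, 0.126], [0.462, -0.023, 0.113], [0.463, -0.021, 0.112], [0.479, -0.027, 0.128], [0.483, -0.029, 0.133], [0.483, -0.024, 0.127], [0.465, -0.027, 0.114], [0.468, -0.027, 0.116], [0.478, -0.031, 0.128], [0.48, -0.028, 0.126], [0.482, -0.028, 0.126]]
```

Emit:
step_arm(motion=[{"wx":0,"wy":0,"wz":0,"dx":0.2,"dy":0.04,"dz":0,"claw":0},{"wx":0,"wy":0,"wz":0,"dx":0.33,"dy":0.04,"dz":-0.03,"claw":0},{"wx":0,"wy":0,"wz":0,"dx":0.45,"dy":0.04,"dz":-0.13,"claw":0},{"wx":0,"wy":0,"wz":0,"dx":0.52,"dy":0.04,"dz":-0.2,"claw":0},{"wx":0,"wy":0,"wz":0,"dx":0.6,"dy":0.04,"dz":-0.27,"claw":0},{"wx":0,"wy":0,"wz":0,"dx":0.69,"dy":0.04,"dz":-0.33,"claw":0},{"wx":0,"wy":0,"wz":0,"dx":0.76,"dy":0.04,"dz":-0.38,"claw":0},{"wx":0,"wy":0,"wz":0,"dx":0.76,"dy":0.04,"dz":-0.38,"claw":0}])

```text
clock: 22.65
tool_pos: [0.6323, -0.0542, 0.0519]
eef_rot: [0.69, 0.724, 0.001, 0.0]
contact_force: [1.3, -2.8, 2.8]
opening: 0.002
finger_force: 1.8
```

Emit:
step_arm(motion=[{"wx":0,"wy":0,"wz":0,"dx":0.05,"dy":0,"dz":-0.02,"claw":0},{"wx":0,"wy":0,"wz":0,"dx":0.1,"dy":0,"dz":-0.04,"claw":0},{"wx":0,"wy":0,"wz":0,"dx":0.1,"dy":0,"dz":-0.04,"claw":0}])

```text
clock: 22.95
tool_pos: [0.632, -0.0479, 0.0545]
eef_rot: [0.69, 0.723, 0.0, 0.001]
contact_force: [1.6, -3.2, 3.7]
opening: 0.005
finger_force: 2.3
```

Emit:
step_arm(motion=[{"wx":0,"wy":0,"wz":0,"dx":0.04,"dy":0,"dz":-0.02,"claw":0},{"wx":0,"wy":0,"wz":0,"dx":0.08,"dy":0,"dz":-0.04,"claw":0},{"wx":0,"wy":0,"wz":0,"dx":0.08,"dy":0,"dz":-0.04,"claw":0}])

```text
clock: 23.25
tool_pos: [0.6309, -0.039, 0.0574]
eef_rot: [0.69, 0.724, 0.001, -0.001]
contact_force: [0.0, -0.2, -0.2]
opening: 0.001
finger_force: 0.0
```

```bash
python3 hk.py s14.png
```

```text
t 23.25 p [ 0.6309 -0.039   0.0574] F [ 0.  -0.2 -0.2] open 0.1 ff 0.0 q [ 0.23  0.92 -0.44  1.64  0.55  0.7  -0.44]
[[-0.049, 0.999, -0.0], [0.999, 0.049, 0.002], [0.002, -0.0, -1.0]]
105 [[0.48, -0.041, 0.089], [0.481, -0.041, 0.112], [0.481, -0.041, 0.117]] [[0.48, -0.019, 0.129], [0.482, -0.027, 0.13], [0.483, -0.023, 0.131]]
100 [[0.646, -0.055, 0.11], [0.623, -0.055, 0.138], [0.645, -0.054, 0.118]] [[0.621, -0.051, 0.137], [0.619, -0.053, 0.137], [0.623, -0.055, 0.138]]
```

Snapped there too (force fell to 0). I'll push a little more to reach the home stop, then back off and check.

Emit:
step_arm(motion=[{"wx":0,"wy":0,"wz":0,"dx":0.04,"dy":0,"dz":0,"claw":0},{"wx":0,"wy":0,"wz":0,"dx":0.06,"dy":0,"dz":0,"claw":0},{"wx":0,"wy":0,"wz":0,"dx":0.06,"dy":0,"dz":0,"claw":0}])

```text
clock: 23.6
tool_pos: [0.6303, -0.0387, 0.0572]
eef_rot: [0.691, 0.723, -0.002, 0.001]
contact_force: [-0.3, -5.7, 1.9]
opening: 0.007
finger_force: 2.4
```

Emit:
step_arm(motion=[{"wx":0,"wy":0,"wz":0,"dx":-0.3,"dy":0,"dz":0,"claw":0},{"wx":0,"wy":0,"wz":0,"dx":-0.7,"dy":0,"dz":0,"claw":0},{"wx":0,"wy":0,"wz":0,"dx":-1,"dy":0,"dz":0,"claw":0},{"wx":0,"wy":0,"wz":0,"dx":-1,"dy":0,"dz":-0.4,"claw":0},{"wx":0,"wy":0,"wz":0,"dx":-1,"dy":0,"dz":-1,"claw":0},{"wx":0,"wy":0,"wz":0,"dx":-1,"dy":0,"dz":-1,"claw":0}])

```text
clock: 24.2
tool_pos: [0.639, -0.1147, 0.1434]
eef_rot: [0.69, 0.723, 0.004, 0.003]
contact_force: [1.3, 0.6, 1.1]
opening: 0.009
finger_force: 0.0
```

Emit:
step_arm(motion=[{"wx":0,"wy":0,"wz":0,"dx":-0.4,"dy":0,"dz":-0.4,"claw":0},{"wx":0,"wy":0,"wz":0,"dx":-0.9,"dy":0,"dz":-1,"claw":0},{"wx":0,"wy":0,"wz":0,"dx":-0.9,"dy":0,"dz":-1,"claw":0},{"wx":0,"wy":0,"wz":0,"dx":-0.9,"dy":0,"dz":-1,"claw":0}])

```text
clock: 24.6
tool_pos: [0.6387, -0.1894, 0.2184]
eef_rot: [0.691, 0.723, 0.001, 0.001]
contact_force: [0.5, 0.1, -0.4]
opening: 0.004
finger_force: 0.0
```

```bash
python3 hk.py s15.png
python3 - <<'E'
import cv2
p=cv2.imread('pics/s15.png'); cv2.imwrite('pics/c8.png',cv2.resize(p[145:250,290:425],None,fx=5.6,fy=5.6,interpolation=cv2.INTER_CUBIC))
E
```

```text
t 24.6 p [ 0.6387 -0.1894  0.2184] F [ 0.5  0.1 -0.4] open 0.4 ff 0.0 q [ 0.5   0.78 -0.56  1.41  0.43  1.08 -0.09]
[[-0.044, 0.999, 0.003], [0.999, 0.044, -0.0], [-0.001, 0.003, -1.0]]
0 [] []
1 [[0.643, -0.015, 0.046]] [[0.643, -0.015, 0.046]]
```

View pics/c8.png

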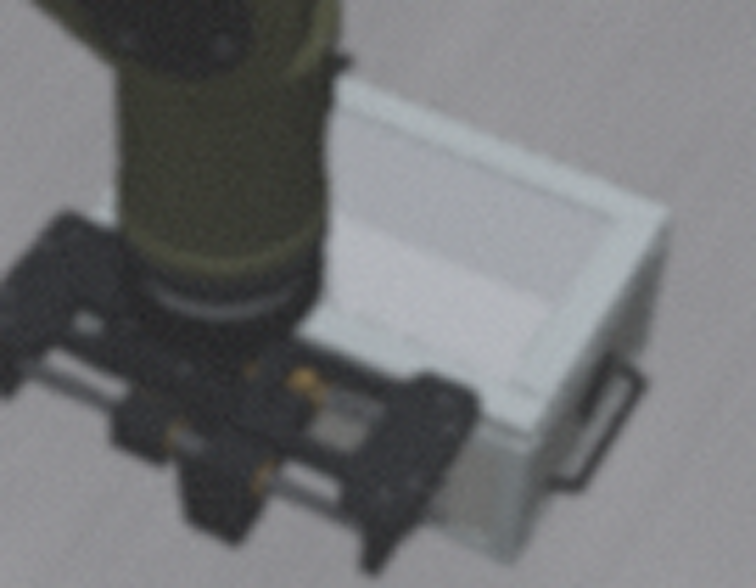

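The gripper at (250,450) hides the hooks in this crop. I'll move further aside and check by depth numbers.

Emit:
step_arm(motion=[{"wx":0,"wy":0,"wz":0,"dx":-0.5,"dy":-0.5,"dz":0,"claw":0},{"wx":0,"wy":0,"wz":0,"dx":-1,"dy":-1,"dz":0,"claw":0},{"wx":0,"wy":0,"wz":0,"dx":-1,"dy":-1,"dz":0,"claw":0}])

```text
clock: 24.95
tool_pos: [0.5563, -0.2752, 0.2146]
eef_rot: [0.692, 0.722, -0.003, -0.003]
contact_force: [-0.3, -0.5, 0.3]
opening: 0.003
finger_force: 0.0
```

Emit:
step_arm(motion=[{"wx":0,"wy":0,"wz":0,"dx":-0.5,"dy":-0.5,"dz":0,"claw":0},{"wx":0,"wy":0,"wz":0,"dx":-1,"dy":-1,"dz":0,"claw":0},{"wx":0,"wy":0,"wz":0,"dx":-1,"dy":-1,"dz":0,"claw":0},{"wx":0,"wy":0,"wz":0,"dx":-1,"dy":-1,"dz":0,"claw":0},{"wx":0,"wy":0,"wz":0,"dx":-1,"dy":-1,"dz":0,"claw":0}])

```text
clock: 25.45
tool_pos: [0.4871, -0.3523, 0.2168]
eef_rot: [0.689, 0.725, 0.001, -0.001]
contact_force: [-0.3, 0.9, 0.4]
opening: 0.002
finger_force: 0.0
```

```bash
python3 hk.py s16.png
python3 - <<'E'
from h import *
p,d=snap('top','t16.png'); W=cloud('top',d); v,u=np.mgrid[:400,:640]
m=(W[...,2]>.045)&(W[...,2]<.14)&(W[...,1]>-.12)&(W[...,1]<-.012)
for lo,hi in((.46,.50),(.61,.65)):
    q=W[m&(W[...,0]>lo)&(W[...,0]<hi)]; print('top',len(q),q[q[:,1].argsort()[:3]].round(3).tolist(),q[:,2].max())
p0=cv2.imread('pics/s16.png')
W=cloud('scene',np.load('pics/s16.png.npy'))
print('lid edges',[np.median(W[(abs(W[...,0]-x)<.03)&(abs(W[...,1]-.018)<.006)&(W[...,2]>.09)&(W[...,2]<.16)][:,2]).round(4) for x in(.48,.55,.63)])
E
```

```text
t 25.45 p [ 0.4871 -0.3523  0.2168] F [-0.3  0.9  0.4] open 0.2 ff 0.0 q [ 0.88  0.7  -0.59  1.61  0.44  0.97  0.19]
[[-0.05, 0.999, 0.0], [0.999, 0.05, 0.003], [0.003, 0.001, -1.0]]
106 [[0.481, -0.042, 0.114], [0.48, -0.041, 0.08], [0.484, -0.041, 0.115]] [[0.478, -0.016, 0.13], [0.481, -0.025, 0.132], [0.484, -0.019, 0.132]]
79 [[0.631, -0.035, 0.108], [0.63, -0.033, 0.11], [0.631, -0.033, 0.087]] [[0.63, -0.019, 0.13], [0.63, -0.024, 0.131], [0.629, -0.017, 0.131]]
top 54 [[0.477, -0.033, 0.108], [0.483, -0.032, 0.119], [0.479, -0.032, 0.12]] 0.13278481399278763
top 35 [[0.628, -0.027, 0.113], [0.63, -0.027, 0.117], [0.627, -0.025, 0.083]] 0.12907149631034387
lid edges [np.float64(0.1197), np.float64(0.1199), np.float64(0.1193)]
```

Both hooks stand upright (crowns at z≈0.13, backs vertical at home), the lid is closed and the arm is clear. Handing in.

```bash
python3 -c "
from h import *
print(workorder.finish_job())"
```

```text
the job is handed in; nothing more can be done
None
```

I handed the job in at about 25 s of the 72 s limit. The jar was set upright in the holder, the lid measured closed, and both hooks are upright at home with a force drop felt as each snapped. The gates are too small to see in the images, and the hand-in returned no verdict.

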